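Count out a kit of test cassettes on the counting stand

TASK

Get every narrow test cassette into the trough of the counting stand and shut its lid, and put every wide control cassette back into the stock bin, those on the deck and any left in the kit box; with that done, press the tally button fully down and let it come up. Then, keeping the lid shut, lift the trough's handle so that the narrow cassettes pour out of the spout into the kit box, and lower the trough back down, leaving the lid shut, every narrow cassette in the kit box and every wide one in the stock bin. Leave the tube rack, the gel bottle and the cup alone.

Things in the scene. Friction and masses are not known exactly. Their poses are not given: they have to be found in the camera images.
- narrow1_c (a point): a narrow test cassette: flat white plastic block 24 x 66 x 10 mm with one strip window, about 25 g; the point is its centre, 5 mm above its underside, y along the 66 mm length, x across the 24 mm width, z up as it lies at the start. Two to four are present, strewn on the deck in any order among the wide ones, their length roughly along the trough
- narrow2_c (a point): a narrow test cassette: flat white plastic block 24 x 66 x 10 mm with one strip window, about 25 g; the point is its centre, 5 mm above its underside, y along the 66 mm length, x across the 24 mm width, z up as it lies at the start. Two to four are present, strewn on the deck in any order among the wide ones, their length roughly along the trough
- narrow3_c (a point): a narrow test cassette: flat white plastic block 24 x 66 x 10 mm with one strip window, about 25 g; the point is its centre, 5 mm above its underside, y along the 66 mm length, x across the 24 mm width, z up as it lies at the start. Two to four are present, strewn on the deck in any order among the wide ones, their length roughly along the trough
- narrow4_c (a point): a narrow test cassette: flat white plastic block 24 x 66 x 10 mm with one strip window, about 25 g; the point is its centre, 5 mm above its underside, y along the 66 mm length, x across the 24 mm width, z up as it lies at the start. Two to four are present, strewn on the deck in any order among the wide ones, their length roughly along the trough
- wide1_c (a point): a wide control cassette: flat white plastic block 40 x 60 x 14 mm with two strip windows, about 35 g; the point is its centre, 7 mm above its underside, x across the 40 mm width, y along the 60 mm length, z up. Two or three wide ones are present; this one, if present, lies on the deck among the narrow ones, its 60 mm length roughly along the trough, at least 25 mm clear of its neighbours at its two short ends
- wide2_c (a point): a wide control cassette: flat white plastic block 40 x 60 x 14 mm with two strip windows, about 35 g; the point is its centre, 7 mm above its underside, x across the 40 mm width, y along the 60 mm length, z up. Two or three wide ones are present; this one, if present, lies on the deck among the narrow ones, its 60 mm length roughly along the trough, at least 25 mm clear of its neighbours at its two short ends
- wide3_c (a point): a wide control cassette: flat white plastic block 40 x 60 x 14 mm with two strip windows, about 35 g; the point is its centre, 7 mm above its underside, x across the 40 mm width, y along the 60 mm length, z up. Two or three wide ones are present; this one, if present, lies in the kit box, left over from the last kit
- deck (a point): point on the counting stand's steel deck, which stands 140 mm above the table (fixed); x points away from the robot towards the trough, y to the robot's left along the trough, z up. The deck surface runs from x = -110 to +94 mm and y = -130 to +130 mm of this point, with rims 12 mm high and 5 mm thick on the near side and both ends; the far side (x = +94) is open and level, dropping straight into the trough, which lies against it
- trough_in (a point): centre of the trough's floor, in the trough's frame (x away from the robot across the trough, y along it towards its handle, z up when it is down): aluminium channel 280 mm long, 74 mm wide inside, 49 mm deep, walls 4 mm, its wall tops level with the deck when down. Its end at y = +140 is closed, its end at y = -140 is the open spout; when it is down its floor is 90 mm above the table
- trough_hinge (a point): middle of the trough's tipping hinge, under the floor at the spout end, 85 mm above the table; the x axis is the hinge line
- trough (a joint): tipping angle of the trough (rad): 0 lying down, growing as the handle end is lifted, stop at 0.95; it sinks back by its own weight when let go (about 3 N to lift at the handle). The cassettes slide out of the spout somewhere between 0.45 and 0.65, with the lid shut as well as open
- trough_handle (a point): centre of the trough's handle: a round black bar 12 mm thick, 72 mm long along x, standing 42 mm clear of the closed end wall on two thin arms at its ends (54 mm free between them), its centre 133 mm above the table when down and 322 mm along from the hinge and 48 mm above it; free below and above, it may turn in a grip
- lid (a joint): angle of the clear plastic lid over the trough (rad): 0 shut, 1.75 open against its stop, leaning a little away from the robot; it falls back to the stop above about 1.6 and falls shut by itself below about 1.5. It weighs 120 g
- lid_hinge (a point): middle of the lid's hinge line, on the trough's far wall, y along the hinge
- lid_edge (a point): middle of the lid's free edge: a grey bar 10 mm thick, 270 mm long along the trough, 86 mm from the hinge line; it is the top of the lid when open
- kit_in (a point): centre of the inner floor of the kit box: loose open cardboard box, 150 (x) x 190 (y) x 42 mm high outside, walls and floor 4 mm, 0.5 kg, standing on the table under the trough's spout
- stock_in (a point): centre of the inner floor of the stock bin: fixed grey open bin, 170 (x) x 140 (y) x 60 mm high outside, walls and floor 4 mm, standing on the table left or right of the stand
- push_top (a point): centre of the top of the push button, a round light metal cap on a black collar, 32 mm across on the flat beige tally unit (140 x 110 x 40 mm, fixed, on the other side of the stand from the bin); the cap's top is 62 mm above the table and goes straight down
- push (a joint): how far the button is pressed (m): 0 up, 0.006 fully down, spring return, fully down takes 5 N
- rack: bystander: black tube rack 90 x 160 mm with capped tubes, 120 mm high, origin under its centre
- gel: bystander: white gel bottle 60 mm across, 160 mm high, origin under its centre
- cup: bystander: green cup 72 mm across, 80 mm high, origin under its centre
Mind the look-alikes: they are no part of the job. What is shaped like the part that bears narrow3_c but black or red is not meant.

How it is judged:
By the outcome, as a careful person would: the job done as asked, in the order asked, and still so for the second after the job is handed in, with the robot touching nothing.
Of narrow1, narrow2, narrow3, narrow4 only 2 to 4 are there at a start; the rules pass over those that are not, and their reading is None.
Of wide1, wide2, wide3 only 2 to 3 are there at a start; the rules pass over those that are not, and their reading is None.
At some moment in a run one of narrow1, narrow2, narrow3, narrow4, wide1, wide2, wide3 may be knocked a few centimetres aside while the robot is not near it.
Once in a run the grip may slacken for a moment while it holds something.
It also fails if it takes over 208 s, if anything falls off the work surface, if the arm or the gripper's body presses on something with over 40 N, if the wrist force passes 120 N, or if a joint passes its speed limit or range.

ROBOT

A 6-joint arm with a two-finger parallel gripper is mounted at the origin on the work surface. World frame = base frame: x ahead of the robot, y to its left, z up, the work surface at z = 0. Lengths are in m, angles in rad, forces in N, time in s.
With the tool pointing down it reaches from about 0.25 to 0.725 m from the base axis. Payload 4 kg.
Tool frame: the origin (TCP) lies at the very end of the fingers, on their centre line; the grasp point (between the pads) lies 19 mm behind it; z points along the fingers, y is the direction in which the jaws open and shut (so a half turn about z gives the same grasp; the last joint's range is limited). The gripper opens to 85 mm and grips with 20 to 120 N. Pads are 22 mm wide; open, the fingers measure 114 mm over their backs; the gripper's body (76 mm by 85 mm) begins 54 mm behind the grasp point. The pads swing forward as they close: fully open they stand 13 mm farther back than shut.
Start: joints at [1.269, 0.241, 0.005, 1.335, 0, 1.571], TCP at [0.149, 0.477, 0.197] pointing down, gripper open.
Joint ranges: [-2.72, 2.72], [-1.05, 1.87], [-1.09, 1.28], [-1.99, 2.15], [-1.42, 1.44], [-3.14, 3.14]. Speed limits (rad/s): [2.79, 2.79, 3.14, 3.14, 3.14, 3.14].

INTERFACE

Orientations are given as a unit quaternion [x, y, z, w].
In Python, from workcell import bot gives the robot as it stands.
- The arm moves only by the shell command python3 -m crank 'ROWS'. ROWS is JSON, a list that holds one entry, the list of rows, each a list of 5 numbers: the shift along the tool's x, y, z in mm, then the turn about the tool's z in degrees, then the closure in counts, from 0 (fully open) to 255 (shut). In form: [[[tx, ty, tz, turn, grip], ...]]. A call has 1 to 12 rows; each row shifts and turns the pose as measured when the row begins, along the tool's axes as they then stand; what a row does not reach is not made up. A row lasts 1/8 s, in which the tool goes at most 62.5 mm and 10.7 degrees, less where a joint would pass 70% of its speed; a pose out of reach is approached as far as the arm can. A call is refused whole if a number of a shift passes 62.5 or a number of a turn 10.7, either way. A call with a gripper value outside its range is refused whole. The fingers move at their own pace and stop on an object; the grip force is fixed at half the most. Time passes only in rows, so rows that do not move let the fingers close. It gives the time, the measured TCP pose, the force and the opening at its end, in the units of the state.
- bot.get_obs(): the state, without advancing time (a new reading comes with each control period).
- bot.camera(name): name is "scene" or "side" or "wrist"; returns a dict with "img" (420x560x3 uint8, blue, green, red), "depth" (420x560 float32, m along the optical axis (not along the pixel's ray), 0 where there is no reading), "fx", "fy", "cx", "cy" (pixels), "D" ([k1, k2, p1, p2, k3] as OpenCV has them; the pictures are not rectified), "R" (3x3) and "t" (3): a world point X has camera coordinates R X + t; the wrist camera has in their place "T_tool_cam" (4x4, takes a point from camera to tool coordinates, whose origin is the TCP and whose axes are the flange's). Camera axes: x right, y down, z forward; pixel columns grow to the right and rows downward; lengths in m; the calibration is good to about 2 mm. A picture is of the moment at which its call begins: read the wrist's pose just before it.
- bot.job_done(): hands the job in, once; it reports no verdict.
The state is a dict: "clock": time; "joint_pos": joint angles; "joint_vel": joint speeds; "tau": joint torques, N m; "eef_pos": TCP position; "tool_rot": TCP orientation; "ft_force": force on the tool from outside, world axes, zero at the start; "ft_torque": the same for the moment, N m; "grip_width": finger opening in m.
Only numpy, scipy, OpenCV 4.12 (cv2) and the standard library are available. Lean on these libraries where they do the work, as an engineer would, in place of code of your own. Each camera call takes 0.05 s, during which the arm holds its last target.

## Working session

There is one attempt and no reset: what is moved stays moved. The work goes in short steps, Python scripts to look and compute and a shell command to move; the robot and the scene stay as the last step left them, time stands still between calls to the robot, and variables do not carry over. Pictures are saved under pics/ and viewed, and the job is handed in when it is done.

```bash
ls; mkdir -p pics
python3 - <<'E'
from workcell import bot
import cv2
o=bot.get_obs()
for k,v in o.items(): print(k,v)
for n in ["scene","side","wrist"]:
    c=bot.camera(n); cv2.imwrite(f"pics/{n}0.png",c["img"])
    print(n,{k:c[k] for k in c if k not in("img","depth")})
E
```

```text
pics
clock 0.0
joint_pos [1.26898939e+00 2.41419634e-01 3.77031150e-03 1.33517803e+00
 1.07486800e-05 1.57079779e+00]
joint_vel [ 0.00025763 -0.00220738  0.00081403  0.00048025 -0.00066069 -0.00022153]
tau [-2.13201047e-04 -3.72318220e+01  2.52407634e+01  1.70827238e-02
  4.75401521e-05 -4.59919356e-07]
eef_pos [0.14841984 0.47676017 0.19562727]
tool_rot [ 1.50332046e-01  9.88635041e-01 -1.00316275e-03 -1.57975744e-04]
ft_force [-0.29659146  0.33937508 -0.12696515]
ft_torque [-0.03149155 -0.00579565  0.00477104]
grip_width 0.08558979563213907
scene {'fx': 488.4900480695806, 'fy': 488.4900480695806, 'cx': 273.8029203070987, 'cy': 212.84513564696047, 'D': array([0.01976963, 0.        , 0.        , 0.        , 0.        ]), 'R': array([[-0.78353646,  0.62130315, -0.00728126],
       [ 0.53532323,  0.66906384, -0.51554109],
       [-0.31543568, -0.40784307, -0.85683392]]), 't': array([ 0.38199853, -0.25785066,  1.63963817])}
side {'fx': 479.3315270222576, 'fy': 479.3315270222576, 'cx': 277.55027227802367, 'cy': 218.3848432297849, 'D': array([-0.0169623,  0.       ,  0.       ,  0.       ,  0.       ]), 'R': array([[ 0.99400427, -0.10911266,  0.00706718],
       [-0.07136065, -0.69634293, -0.71415277],
       [ 0.08284429,  0.70936658, -0.6999542 ]]), 't': array([-0.52515661,  0.17163661,  1.47864638])}
wrist {'fx': 372.240875375337, 'fy': 372.240875375337, 'cx': 280.4605422534615, 'cy': 201.14708152589066, 'D': array([-0.09248753,  0.        ,  0.        ,  0.        ,  0.        ]), 'T_tool_cam': array([[ 5.85651672e-04, -9.51509161e-01, -3.07619852e-01,
         7.76767632e-02],
       [ 9.99999807e-01,  4.93508175e-04,  3.77329383e-04,
        -6.76802604e-04],
       [-2.07219453e-04, -3.07620014e-01,  9.51509266e-01,
        -1.77598799e-01],
       [ 0.00000000e+00,  0.00000000e+00,  0.00000000e+00,
         1.00000000e+00]])}
```

View pics/scene0.png

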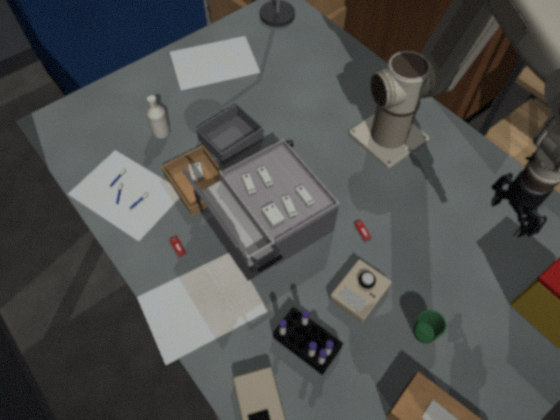

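View pics/side0.png

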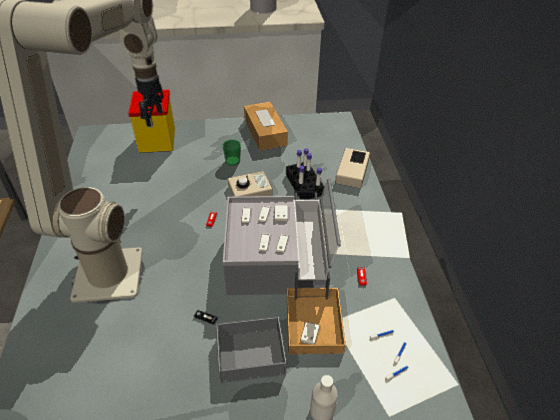

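View pics/wrist0.png

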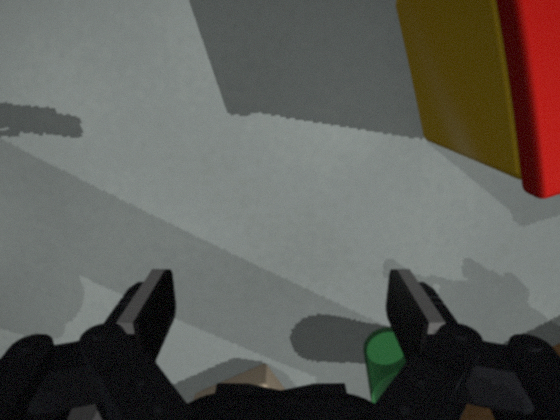

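The scene view shows the deck with five white cassettes, the lid open, and the kit box with something white at (197,172). In the side view those are at (246–282, 213–243) and (310,333). I'll enlarge these.

```bash
cat > h.py <<'E'
from workcell import bot
import cv2, numpy as np
from scipy.spatial.transform import Rotation as Rot
def cam(name):
    o=bot.get_obs(); c=bot.camera(name); c["o"]=o
    if name=="wrist":
        T=np.eye(4); T[:3,:3]=Rot.from_quat(o["tool_rot"]).as_matrix(); T[:3,3]=o["eef_pos"]
        M=np.linalg.inv(T@c["T_tool_cam"]); c["R"]=M[:3,:3]; c["t"]=M[:3,3]
    c["K"]=np.array([[c["fx"],0,c["cx"]],[0,c["fy"],c["cy"]],[0,0,1]])
    return c
def ray(c,uv):
    p=cv2.undistortPoints(np.array([[uv]],float),c["K"],c["D"])[0,0]
    d=np.array([p[0],p[1],1.]); return c["R"].T@(-c["t"]), c["R"].T@d
def atz(c,uv,z):
    o,d=ray(c,uv); return o+d*(z-o[2])/d[2]
def dep(c,uv):
    u,v=map(int,uv); o,d=ray(c,uv); w=c["depth"][v-1:v+2,u-1:u+2]; w=w[w>0]
    return o+d*np.median(w) if len(w) else None
def proj(c,X):
    r,_=cv2.Rodrigues(c["R"]); return cv2.projectPoints(np.array(X,float).reshape(-1,1,3),r,c["t"],c["K"],c["D"])[0][:,0]
def crop(c,name,u0,v0,u1,v1,s):
    im=cv2.resize(c["img"][v0:v1,u0:u1],None,fx=s,fy=s,interpolation=cv2.INTER_CUBIC)
    cv2.imwrite(f"pics/{name}.png",im)
def pose():
    o=bot.get_obs(); print("t",round(o["clock"],2),"p",np.round(o["eef_pos"]*1000,1),"R",np.round(Rot.from_quat(o["tool_rot"]).as_matrix(),3).tolist(),"w",round(o["grip_width"]*1000,1),"F",np.round(o["ft_force"],1))
E
python3 - <<'E'
from h import *
c=cam("side"); crop(c,"side1",210,185,350,285,5)
crop(c,"side2",210,280,350,390,5)
np.save("side.npy",c,allow_pickle=True)
s=cam("scene"); crop(s,"scene1",150,90,350,270,4)
for n,uv in dict(n246=(246,214),n264=(264,214),w281=(281,213),a=(264,242),b=(282,243),kit=(310,333),deckmid=(255,228),hinge=(338,190),lidr=(325,185)).items(): print(n,uv,dep(c,uv))
E
```

```text
n246 (246, 214) [0.43806198 0.06588672 0.15097152]
n264 (264, 214) [0.49256045 0.06178308 0.14955923]
w281 (281, 213) [0.54420882 0.0583375  0.1520205 ]
a (264, 242) [ 0.48234845 -0.05222194  0.14799086]
b (282, 243) [ 0.53310885 -0.06346885  0.15024509]
kit (310, 333) [ 0.58645175 -0.28425363  0.0190702 ]
deckmid (255, 228) [0.46134566 0.01590518 0.13852644]
hinge (338, 190) [7.87393864e-01 3.16030911e-01 1.54095261e-04]
lidr (325, 185) [0.68617611 0.11411069 0.20424452]
```

View pics/side1.png

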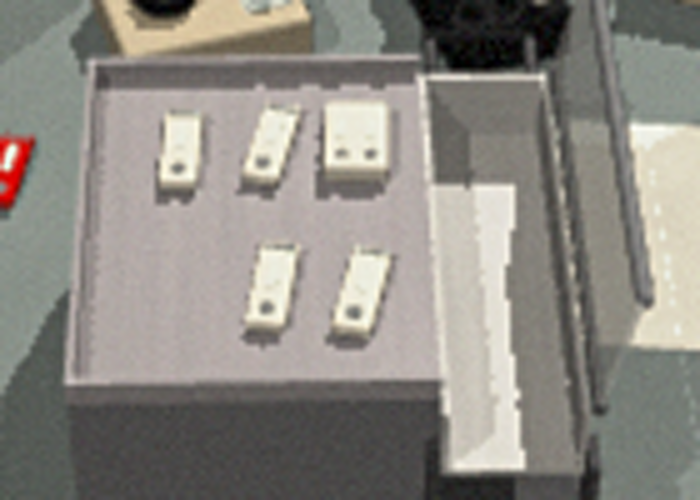

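View pics/side2.png

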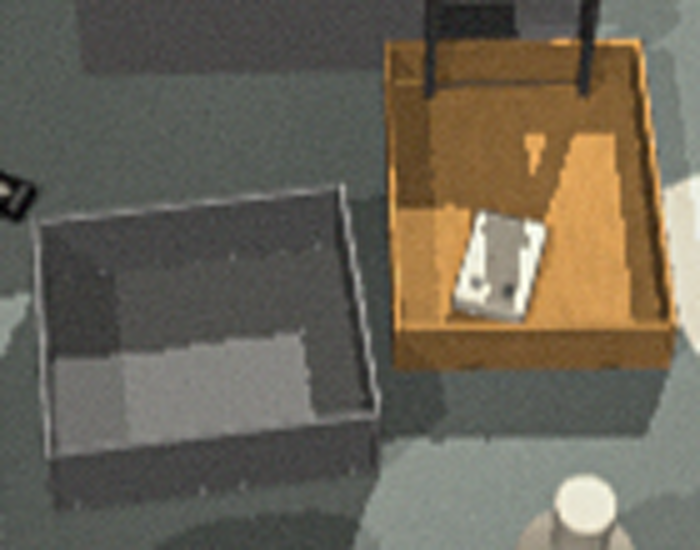

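View pics/scene1.png

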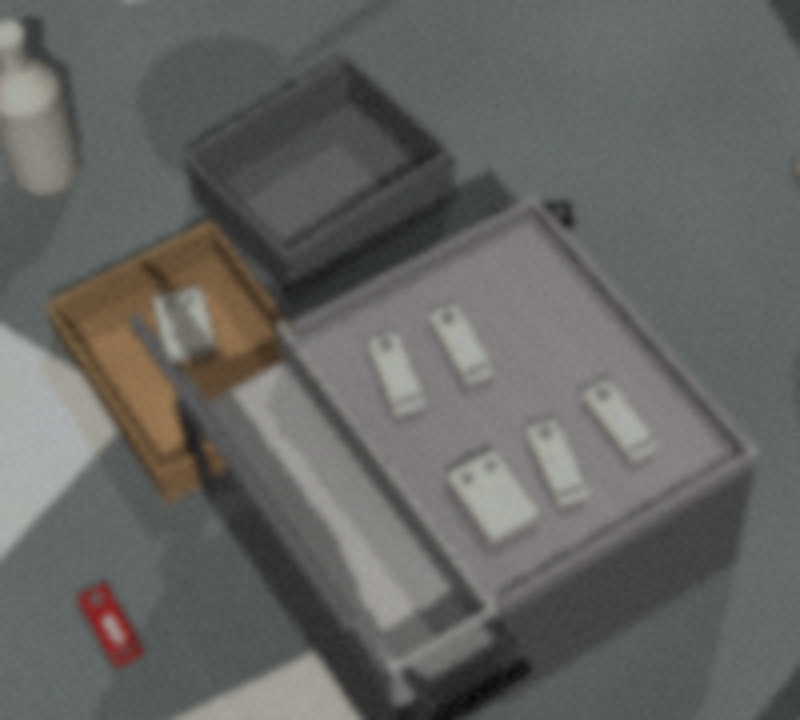

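Four single-window narrow cassettes on the deck: crop positions (180,150), (272,145), (270,290), (362,292). There is one two-window wide on the deck at (357,140) and one in the kit box at (500,265) of the second crop. The red and black look-alikes on the table aren't meant. Next I'll measure the fixed parts.

Run:
```python
from h import *
c=np.load("side.npy",allow_pickle=True).item()
f=lambda p,v:(210+p[0]/5,v+p[1]/5)
def s(l,pts,v,z):
    for p in pts: print(l,p,np.round(atz(c,f(p,v),z)*1000,1))
s("deckrim",[(92,60),(418,58),(67,383),(438,382)],185,.152)
s("trough top",[(427,76),(545,74),(443,470),(580,470)],185,.139)
s("stock",[(38,222),(342,187),(377,410),(50,458)],280,.06)
s("kit",[(388,42),(640,42),(670,325),(395,325)],280,.042)
s("widekit",[(478,212),(547,222),(522,320),(455,308)],280,.018)
s("narrow",[(163,112),(200,112),(196,186),(158,186)],185,.15)
print("button",np.round(atz(c,(243,182),.062)*1000,1))
```

```text
deckrim (92, 60) [387.7 147.6 152. ]
deckrim (418, 58) [592.3 128.6 152. ]
deckrim (67, 383) [ 364.4 -117.6  152. ]
deckrim (438, 382) [ 567.7 -137.9  152. ]
trough top (427, 76) [598.  125.5 139. ]
trough top (545, 74) [672.9 119.7 139. ]
trough top (443, 470) [ 563.8 -188.9  139. ]
trough top (580, 470) [ 637.5 -196.6  139. ]
stock (38, 222) [ 338.1 -257.4   60. ]
stock (342, 187) [ 502.5 -252.3   60. ]
stock (377, 410) [ 505.4 -386.    60. ]
stock (50, 458) [ 341.2 -394.9   60. ]
kit (388, 42) [ 541.6 -144.2   42. ]
kit (640, 42) [ 687.4 -159.4   42. ]
kit (670, 325) [ 666.4 -343.8   42. ]
kit (395, 325) [ 522.3 -328.5   42. ]
widekit (478, 212) [ 579.7 -248.6   18. ]
widekit (547, 222) [ 617.  -259.1   18. ]
widekit (522, 320) [ 593.1 -318.6   18. ]
widekit (455, 308) [ 558.2 -307.5   18. ]
narrow (163, 112) [429.5  97.3 150. ]
narrow (200, 112) [452.2  95.  150. ]
narrow (196, 186) [445.4  30.6 150. ]
narrow (158, 186) [422.8  32.9 150. ]
button [440.  323.3  62. ]
```

```bash
cat > go.py <<'E'
# prints the tool-frame shift to reach a world target: go.py x y z [jaw_deg] (mm)
import sys; from h import *
a=[float(v) for v in sys.argv[1:]]
o=bot.get_obs(); R=Rot.from_quat(o["tool_rot"]).as_matrix()
d=np.array(a[:3])-o["eef_pos"]*1000
j=np.degrees(np.arctan2(R[1,1],R[0,1])); turn=0
if len(a)>3: turn=-((a[3]-j+90)%180-90)
n=max(1,int(np.ceil(max(np.linalg.norm(d)/58,abs(turn)/10))))
r=R
print("t",round(o["clock"],2),"p",np.round(o["eef_pos"]*1000,1),"jaw",round(j,1),"j6",np.round(o["joint_pos"][5],2),"F",np.round(o["ft_force"],1),"w",round(o["grip_width"]*1000,1))
print("total tool shift",np.round(R.T@d,1),"turn",round(turn,1),"rows",n)
for i in range(n):   # equal world steps, turning as we go
    s=r.T@(d/n); print([float(round(v,1)) for v in s]+[round(turn/n,1)])
    r=r@Rot.from_euler('z',turn/n,degrees=True).as_matrix()
E
python3 -m crank '[[[0,0,-60,-4,0],[0,0,-60,-4,0],[0,0,-30,-4,0]]]'; python3 go.py 480 0 330 84.5
```

```text
clock: 0.62
eef_pos: [0.1473, 0.4731, 0.344]
tool_rot: [0.043, 0.999, -0.008, -0.002]
ft_force: [0.8, 0.1, -0.2]
grip_width: 0.085
t 0.62 p [147.3 473.1 344. ] jaw 85.1 j6 1.35 F [ 0.8  0.1 -0.2] w 85.0
total tool shift [-372.1 -442.6   19.6] turn 0.6 rows 10
[-37.2, -44.3, 2.0, np.float64(0.1)]
[-37.3, -44.2, 2.0, np.float64(0.1)]
[-37.3, -44.2, 2.0, np.float64(0.1)]
[-37.3, -44.1, 2.0, np.float64(0.1)]
[-37.4, -44.1, 2.0, np.float64(0.1)]
[-37.4, -44.1, 2.0, np.float64(0.1)]
[-37.5, -44.0, 2.0, np.float64(0.1)]
[-37.5, -44.0, 2.0, np.float64(0.1)]
[-37.6, -44.0, 2.0, np.float64(0.1)]
[-37.6, -43.9, 2.0, np.float64(0.1)]
```

```bash
python3 -m crank '[[[-37,-44,2,0,0],[-37,-44,2,0,0],[-37,-44,2,0,0],[-37,-44,2,0,0],[-37,-44,2,0,0],[-37,-44,2,0,0],[-37,-44,2,0,0],[-37,-44,2,0,0],[-37,-44,2,0,0],[-37,-44,2,0,0],[0,0,0,0,0]]]'; python3 go.py 480 0 330 84.5
python3 - <<'E'
from h import *
c=cam("wrist"); np.save("w.npy",c,allow_pickle=True); cv2.imwrite("pics/w1.png",cv2.resize(c["img"],(784,588)))
E
```

```text
clock: 2.0
eef_pos: [0.4903, -0.0077, 0.3286]
tool_rot: [0.04, 0.999, -0.004, 0.0]
ft_force: [0.4, -0.3, -0.1]
grip_width: 0.0853
t 2.0 p [490.3  -7.7 328.6] jaw 85.4 j6 0.07 F [ 0.4 -0.3 -0.1] w 85.3
total tool shift [10.9  6.9 -1.5] turn 0.9 rows 1
[10.9, 6.9, -1.5, np.float64(0.9)]
```

View pics/w1.png

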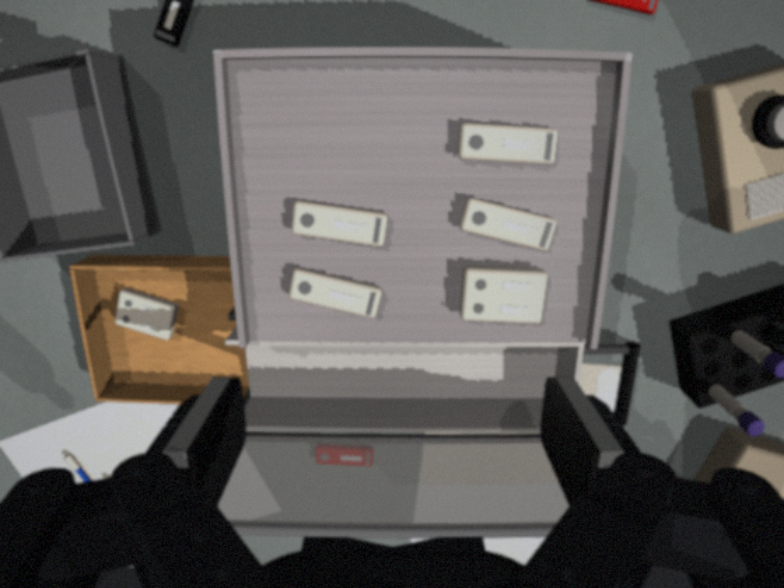

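Clear view, with image up pointing toward the robot. The narrows are at (508,143), (508,222), (338,222) and (335,292), the deck wide at (504,296), and the kit wide at (145,314). Now I'll measure them.

```bash
cat > det.py <<'E'
from h import *
import sys
def det(c,zt=.151,vmax=300,show=True,lo=150,amin=600):
    hsv=cv2.cvtColor(c["img"],cv2.COLOR_BGR2HSV)
    m=((hsv[...,2]>lo)&(hsv[...,1]<60)).astype(np.uint8); m[vmax:]=0
    m=cv2.morphologyEx(m,cv2.MORPH_CLOSE,np.ones((7,7)))
    cs,_=cv2.findContours(m,cv2.RETR_EXTERNAL,cv2.CHAIN_APPROX_NONE); out=[]
    for k in cs:
        if cv2.contourArea(k)<amin: continue
        W=np.array([atz(c,p[0],zt)[:2]*1000 for p in k],np.float32)
        (x,y),(w,h),a=cv2.minAreaRect(W)
        if w>h: w,h=h,w; a+=90   # a = dir of short side
        if h>100: continue
        L=(a+90)%180
        mu=cv2.minAreaRect(k)[0]
        out.append((x,y,w,h,L)); 
        if show: print("px",np.round(mu),"c",round(x,1),round(y,1),"size",round(w,1),round(h,1),"lenDir",round(L,1))
    return out
if __name__=="__main__":
    c=cam("wrist"); det(c)
E
python3 - <<'E'
from det import *
c=np.load("w.npy",allow_pickle=True).item()
print(c["img"][160,360],c["img"][80,250]); det(c)
s=1/1.4
P=lambda n,pts,z:print(n,[np.round(atz(c,(u*s,v*s),z)[:2]*1000,1).tolist() for u,v in pts])
P("deckrim",[(217,52),(630,55)],.152)
P("deck far edge",[(245,343),(582,343)],.14)
P("trough far wall",[(247,431),(575,430)],.139)
P("handle",[(634,347),(624,422)],.133)
P("button",[(783,121)],.062)
P("kit",[(72,268),(98,400)],.042)
P("stock",[(88,53),(133,242),(5,256)],.06)
P("kitwide",[(123,290),(181,304),(171,338),(116,322)],.018)
print("lid edge",[dep(c,(u*s,v*s)) for u,v in [(300,525),(400,527),(500,527)]])
E
```

```text
[191 198 196] [142 141 145]
deckrim [[363.2, -113.1], [385.3, 152.5]]
deck far edge [[571.7, -131.7], [592.1, 129.3]]
trough far wall [[651.9, -144.7], [672.1, 127.4]]
handle [[602.8, 174.6], [672.6, 171.6]]
button [[436.6, 332.5]]
kit [[524.3, -325.4], [669.3, -338.0]]
stock [[337.6, -252.5], [500.7, -246.9], [502.6, -379.2]]
kitwide [[557.6, -292.6], [577.2, -234.2], [613.7, -253.1], [591.8, -309.1]]
lid edge [array([ 0.67277119, -0.08779125,  0.22639361]), array([ 0.6788702 , -0.01950735,  0.22640287]), array([0.68521531, 0.04887032, 0.22597352])]
```

Run:
```python
from det import *
c=np.load("w.npy",allow_pickle=True).item()
for lo in (165,175,185): print(lo); det(c,lo=lo,vmax=245)
```

```text
165
px [239. 210.] c 533.3 -55.2 size 22.3 63.4 lenDir 71.6
px [360. 211.] c 544.6 66.8 size 38.1 57.7 lenDir 83.0
px [242. 160.] c 482.2 -46.4 size 21.8 63.6 lenDir 76.9
px [364. 160.] c 491.9 71.0 size 21.6 63.0 lenDir 72.0
px [363. 102.] c 436.7 72.0 size 21.7 62.9 lenDir 82.6
px [521.  99.] c 444.6 226.9 size 26.7 70.6 lenDir 31.1
175
px [239. 210.] c 533.1 -55.2 size 21.3 63.0 lenDir 71.4
px [360. 211.] c 544.7 66.9 size 37.4 57.0 lenDir 82.9
px [242. 160.] c 482.2 -46.4 size 21.1 63.1 lenDir 76.8
px [363. 160.] c 491.9 71.0 size 21.0 62.4 lenDir 71.9
px [363. 102.] c 436.7 72.0 size 20.9 62.5 lenDir 82.7
185
px [360. 211.] c 544.5 66.7 size 36.1 55.9 lenDir 82.9
px [239. 210.] c 533.0 -55.1 size 20.1 61.9 lenDir 71.5
px [242. 160.] c 482.3 -46.4 size 20.2 62.2 lenDir 77.0
px [360. 160.] c 491.0 68.4 size 20.2 55.5 lenDir 72.1
px [363. 102.] c 436.6 72.1 size 20.0 61.5 lenDir 82.5
```

```bash
python3 go.py 533 -55 180 71.5
```

```text
t 2.05 p [489.4  -6.3 329.1] jaw 85.5 j6 0.07 F [-0.1  0.9  0.6] w 85.1
total tool shift [-47.2 -44.1 149.4] turn 14.0 rows 3
[-15.7, -14.7, 49.8, np.float64(4.7)]
[-16.9, -13.4, 49.8, np.float64(4.7)]
[-17.9, -12.0, 49.8, np.float64(4.7)]
```

```bash
python3 -m crank '[[[-16,-15,50,5,20],[-17,-13,50,5,20],[-18,-12,50,4,20],[0,0,0,0,20],[0,0,0,0,20]]]'; python3 go.py 533 -55 150 71.5
python3 - <<'E'
from h import *
c=cam("wrist"); cv2.imwrite("pics/w2.png",c["img"])
E
```

```text
clock: 2.68
eef_pos: [0.534, -0.0497, 0.1805]
tool_rot: [0.16, 0.987, -0.002, 0.004]
ft_force: [-1.0, -0.1, 1.0]
grip_width: 0.0786
t 2.67 p [534.  -49.7 180.5] jaw 71.6 j6 0.23 F [-1.  -0.1  1. ] w 78.6
total tool shift [-0.5 -5.3 30.5] turn 0.1 rows 1
[-0.5, -5.3, 30.5, np.float64(0.1)]
```

View pics/w2.png

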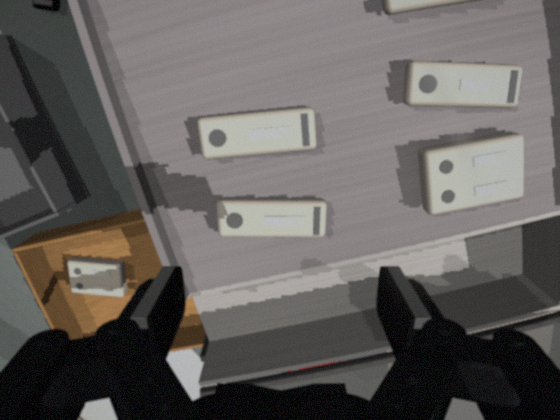

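```bash
python3 -m crank '[[[-1,-5,25,0,20],[0,0,10,0,20],[0,0,3,0,20],[0,0,0,0,20]]]'; python3 go.py 533 -55 140 71.5
python3 - <<'E'
from h import *
c=cam("wrist"); cv2.imwrite("pics/w3.png",c["img"])
s=cam("side"); crop(s,"s3",210,200,350,300,5)
E
```

```text
clock: 3.22
eef_pos: [0.5376, -0.0524, 0.1501]
tool_rot: [0.158, 0.987, -0.001, 0.011]
ft_force: [-0.2, -0.7, 1.0]
grip_width: 0.0788
t 3.23 p [537.6 -52.4 150.1] jaw 71.9 j6 0.22 F [-0.2 -0.7  1. ] w 78.8
total tool shift [ 3.8 -3.9 10. ] turn 0.4 rows 1
[3.8, -3.9, 10.0, np.float64(0.4)]
```

View pics/w3.png

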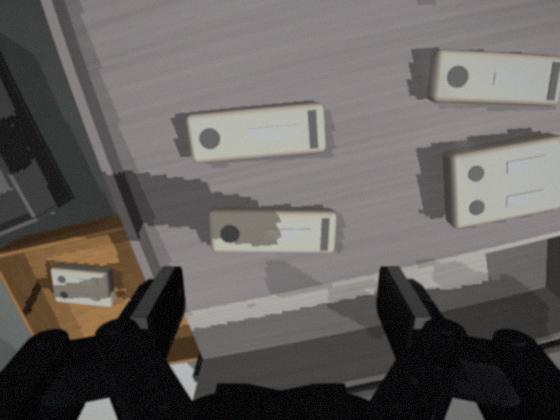

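View pics/s3.png

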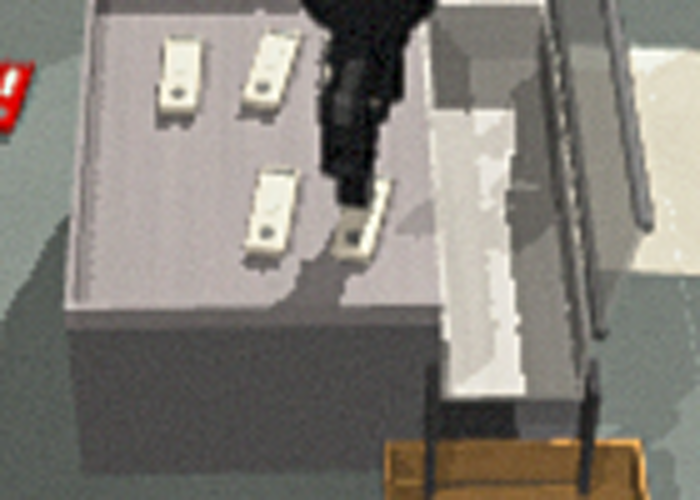

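```bash
python3 -m crank '[[[4,-4,6,0,20],[0,0,4,0,20],[0,0,0,0,20]]]'; python3 go.py 533 -55 135 71.5
```

```text
clock: 3.7
eef_pos: [0.5328, -0.0555, 0.14]
tool_rot: [0.158, 0.987, -0.001, 0.011]
ft_force: [-0.1, 0.3, -0.5]
grip_width: 0.0788
t 3.7 p [532.8 -55.5 140. ] jaw 71.8 j6 0.22 F [-0.1  0.3 -0.5] w 78.8
total tool shift [0.1 0.5 5. ] turn 0.3 rows 1
[0.1, 0.5, 5.0, np.float64(0.3)]
```

```bash
python3 -m crank '[[[0,0,3,0,20],[0,0,0,0,20]]]'; python3 -m crank '[[[0,0,3,0,20],[0,0,0,0,20]]]';python3 -m crank '[[[0,0,0,0,60],[0,0,0,0,60],[0,0,0,0,60]]]'
```

```text
clock: 3.95
eef_pos: [0.5328, -0.0556, 0.1366]
tool_rot: [0.158, 0.987, -0.001, 0.011]
ft_force: [-0.7, 0.2, -0.2]
grip_width: 0.0789
clock: 4.2
eef_pos: [0.533, -0.0556, 0.1334]
tool_rot: [0.158, 0.987, -0.001, 0.011]
ft_force: [0.2, 0.3, 0.5]
grip_width: 0.0788
clock: 4.58
eef_pos: [0.5332, -0.0556, 0.1335]
tool_rot: [0.158, 0.987, -0.001, 0.011]
ft_force: [-0.2, -0.4, 0.1]
grip_width: 0.065
```

Run:
```python
from h import *
pose()
c=cam("wrist"); cv2.imwrite("pics/w4.png",c["img"])
```

```text
t 4.58 p [533.2 -55.6 133.5] R [[-0.95, 0.312, 0.022], [0.312, 0.95, -0.005], [-0.022, 0.002, -1.0]] w 65.0 F [-0.2 -0.4  0.1]
```

View pics/w4.png

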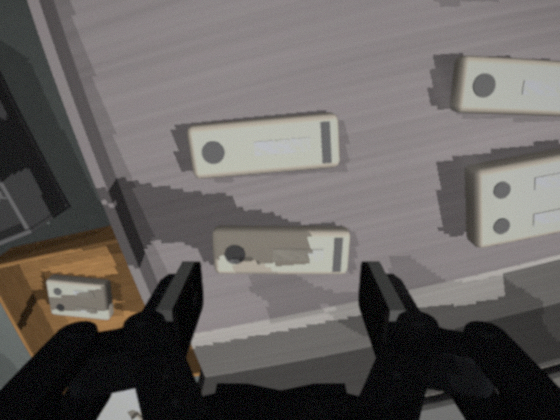

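```bash
python3 -m crank '[[[0,0,0,0,90],[0,0,0,0,90],[0,0,0,0,90]]]'
python3 - <<'E'
from h import *
pose()
c=cam("wrist"); cv2.imwrite("pics/w5.png",c["img"])
E
```

```text
clock: 5.0
eef_pos: [0.5332, -0.0556, 0.1336]
tool_rot: [0.158, 0.987, -0.001, 0.011]
ft_force: [0.3, -0.2, 0.1]
grip_width: 0.0555
t 5.0 p [533.2 -55.6 133.6] R [[-0.95, 0.312, 0.022], [0.312, 0.95, -0.005], [-0.023, 0.002, -1.0]] w 55.5 F [ 0.3 -0.2  0.1]
```

View pics/w5.png

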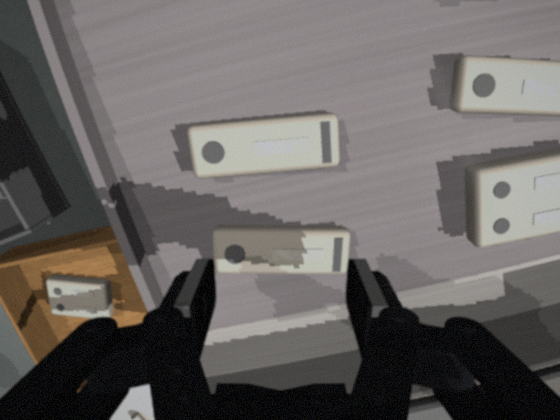

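Run:
```python
from h import *
from det import det
c=cam("wrist"); print(atz(c,(282,250),.15), atz(c,(282,250),.14)); p=bot.get_obs()["eef_pos"]
print("tcp px",proj(c,[p,p+[0,0,.013],p+[0,0,.019]]))
print(dep(c,(282,245)),dep(c,(300,310)))
# fingers depth in tool coords
T=np.linalg.inv(c["T_tool_cam"])
for uv in [(200,265),(200,290),(208,275),(190,275),(360,265),(352,280),(375,280)]:
    d=c["depth"][uv[1],uv[0]]; q=cv2.undistortPoints(np.array([[uv]],float),c["K"],c["D"])[0,0]
    print(uv,d,np.round((c["T_tool_cam"]@np.array([q[0]*d,q[1]*d,d,1]))[:3]*1000,1))
s=cam("side"); crop(s,"s5",240,210,320,270,9)
```

```text
[ 0.53183822 -0.05500443  0.15      ] [ 0.53663907 -0.05650606  0.14      ]
tcp px [[281.60204975 238.27720458]
 [281.73340672 249.57846898]
 [281.80009637 255.32015271]]
[ 0.52915917 -0.05413411  0.15037335] [ 0.57401581 -0.05843884  0.14020714]
(200, 265) 0.14376925 [  9.8 -31.9 -48.4]
(200, 290) 0.12607461 [  9.9 -28.1 -67. ]
(208, 275) 0.14201258 [  7.  -28.4 -51.2]
(190, 275) 0.13529356 [ 10.2 -33.8 -57.2]
(360, 265) 0.14275163 [ 10.3  30.1 -49.3]
(352, 280) 0.14277053 [  4.8  27.1 -51.1]
(375, 280) 0.13303886 [  9.7  33.5 -59.8]
```

View pics/s5.png

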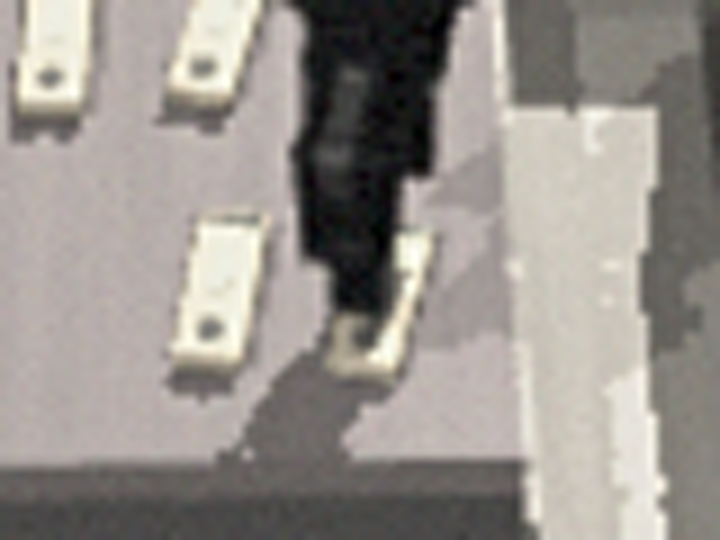

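Run:
```python
from h import *
c=cam("side"); p=bot.get_obs()["eef_pos"]
for uv in [(281,243),(281,242),(280,240),(279,236),(281,230)]: print(uv,dep(c,uv))
w=cam("wrist")
q=w["T_tool_cam"]
for v in range(255,345,5):
    r=[]
    for u in (195,205,211):
        d=w["depth"][v,u]; a=cv2.undistortPoints(np.array([[(u,v)]],float),w["K"],w["D"])[0,0]
        r.append(np.round((q@np.array([a[0]*d,a[1]*d,d,1]))[:3]*1000).tolist())
    print(v,r)
```

```text
(281, 243) [ 0.52588302 -0.0972849   0.18758757]
(281, 242) [ 0.52607981 -0.09536428  0.18955732]
(280, 240) [ 0.52283806 -0.0983713   0.2012039 ]
(279, 236) [ 0.51781467 -0.11578381  0.23591603]
(281, 230) [ 0.52191181 -0.12348532  0.26624651]
255 [[-6.0, -44.0, -7.0], [-6.0, -39.0, -7.0], [-7.0, -36.0, -6.0]]
260 [[-9.0, -44.0, -7.0], [10.0, -31.0, -44.0], [10.0, -28.0, -44.0]]
265 [[10.0, -34.0, -49.0], [10.0, -30.0, -49.0], [8.0, -28.0, -44.0]]
270 [[10.0, -33.0, -53.0], [10.0, -29.0, -52.0], [6.0, -28.0, -46.0]]
275 [[10.0, -32.0, -57.0], [10.0, -29.0, -56.0], [4.0, -28.0, -46.0]]
280 [[10.0, -31.0, -60.0], [9.0, -28.0, -59.0], [2.0, -28.0, -47.0]]
285 [[10.0, -31.0, -64.0], [8.0, -28.0, -60.0], [1.0, -28.0, -49.0]]
290 [[9.0, -30.0, -66.0], [5.0, -28.0, -59.0], [-1.0, -28.0, -49.0]]
295 [[10.0, -29.0, -70.0], [4.0, -28.0, -61.0], [-3.0, -28.0, -49.0]]
300 [[10.0, -29.0, -73.0], [2.0, -28.0, -61.0], [-4.0, -28.0, -52.0]]
305 [[9.0, -28.0, -75.0], [1.0, -28.0, -62.0], [-6.0, -28.0, -52.0]]
310 [[7.0, -28.0, -75.0], [-1.0, -28.0, -62.0], [-8.0, -28.0, -53.0]]
315 [[6.0, -28.0, -76.0], [-3.0, -28.0, -63.0], [-10.0, -28.0, -53.0]]
320 [[4.0, -28.0, -76.0], [-5.0, -28.0, -63.0], [-47.0, -39.0, -5.0]]
325 [[3.0, -28.0, -76.0], [-7.0, -28.0, -64.0], [-49.0, -39.0, -7.0]]
330 [[1.0, -29.0, -77.0], [-8.0, -28.0, -64.0], [-53.0, -39.0, -5.0]]
335 [[-1.0, -29.0, -77.0], [-10.0, -28.0, -65.0], [-95.0, -51.0, 44.0]]
340 [[-3.0, -29.0, -77.0], [-101.0, -56.0, 45.0], [-101.0, -51.0, 46.0]]
```

The fingertips measure about 44 mm behind the reported TCP in both cameras, so they closed above the cassette. I'll open and go deeper, watching the force.

```bash
python3 -m crank '[[[0,0,0,0,20],[0,0,0,0,20],[0,0,0,0,20],[0,0,8,0,20],[0,0,8,0,20],[0,0,0,0,20]]]'
python3 - <<'E'
from h import *
pose()
w=cam("wrist"); cv2.imwrite("pics/w6.png",w["img"]); q=w["T_tool_cam"]
for v in range(250,300,5):
    r=[]
    for u in (165,175,182):
        d=w["depth"][v,u]; a=cv2.undistortPoints(np.array([[(u,v)]],float),w["K"],w["D"])[0,0]
        r.append(np.round((q@np.array([a[0]*d,a[1]*d,d,1]))[:3]*1000).tolist())
    print(v,r)
E
```

```text
clock: 6.0
eef_pos: [0.5332, -0.0556, 0.116]
tool_rot: [0.158, 0.987, -0.001, 0.011]
ft_force: [0.0, 0.5, 0.2]
grip_width: 0.0787
t 6.0 p [533.2 -55.6 116. ] R [[-0.95, 0.312, 0.021], [0.312, 0.95, -0.005], [-0.022, 0.002, -1.0]] w 78.7 F [0.  0.5 0.2]
250 [[5.0, -53.0, -26.0], [5.0, -49.0, -25.0], [5.0, -46.0, -24.0]]
255 [[2.0, -53.0, -25.0], [2.0, -49.0, -25.0], [2.0, -46.0, -25.0]]
260 [[-1.0, -54.0, -24.0], [-0.0, -49.0, -24.0], [-1.0, -46.0, -24.0]]
265 [[-3.0, -54.0, -24.0], [-3.0, -49.0, -24.0], [-3.0, -46.0, -24.0]]
270 [[10.0, -45.0, -53.0], [10.0, -40.0, -54.0], [6.0, -40.0, -46.0]]
275 [[10.0, -43.0, -57.0], [9.0, -40.0, -55.0], [4.0, -40.0, -46.0]]
280 [[10.0, -42.0, -61.0], [7.0, -40.0, -55.0], [3.0, -40.0, -48.0]]
285 [[10.0, -41.0, -64.0], [6.0, -40.0, -56.0], [0.0, -40.0, -48.0]]
290 [[10.0, -40.0, -67.0], [4.0, -40.0, -57.0], [-2.0, -40.0, -48.0]]
295 [[9.0, -40.0, -70.0], [2.0, -40.0, -57.0], [-3.0, -40.0, -49.0]]
```

View pics/w6.png

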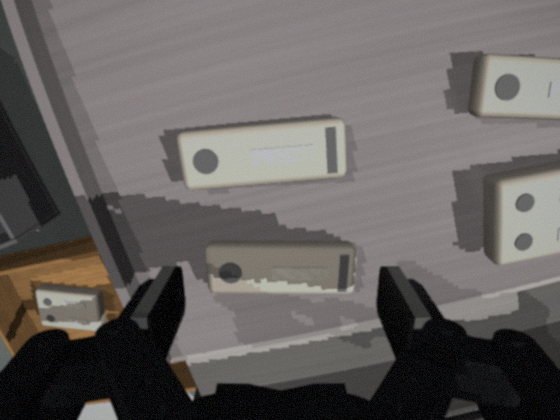

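```bash
python3 -m crank '[[[0,0,8,0,20],[0,0,8,0,20],[0,0,0,0,20]]]'; python3 -m crank '[[[0,0,4,0,20],[0,0,0,0,20]]]';python3 -m crank '[[[0,0,0,0,40],[0,0,0,0,80],[0,0,0,0,80],[0,0,0,0,80]]]'
```

```text
clock: 6.42
eef_pos: [0.5338, -0.0557, 0.0992]
tool_rot: [0.158, 0.987, -0.001, 0.011]
ft_force: [-0.3, 0.3, -0.0]
grip_width: 0.0787
clock: 6.68
eef_pos: [0.5344, -0.0558, 0.0953]
tool_rot: [0.158, 0.987, -0.001, 0.012]
ft_force: [-0.3, 0.0, 0.3]
grip_width: 0.0782
clock: 7.18
eef_pos: [0.5371, -0.0569, 0.1001]
tool_rot: [0.158, 0.987, -0.001, 0.016]
ft_force: [-0.3, -0.6, -0.9]
grip_width: 0.0642
```

Gripped (64 mm). Lifting, then carrying it over the trough's far lane.

```bash
python3 -m crank '[[[0,0,-20,0,80],[0,0,-20,0,80],[0,0,-10,0,80],[0,0,0,0,80]]]'
cat > st.py <<'E'
# stand-frame -> world helper : trough coords (mm) to world
import sys; from h import *
th=np.radians(-4.5); ex=np.array([np.cos(th),np.sin(th)]); ey=np.array([-np.sin(th),np.cos(th)])
C=np.array([623.2,-9.0])
def tw(x,y): return C+x*ex+y*ey
if __name__=="__main__": print(np.round(tw(float(sys.argv[1]),float(sys.argv[2])),1))
E
python3 st.py 18 -65; python3 st.py -18 -65; python3 st.py 18 70;python3 st.py -18 70; python3 go.py 636 -75 150 85.5
```

```text
clock: 7.68
eef_pos: [0.5337, -0.0561, 0.1485]
tool_rot: [0.158, 0.987, -0.001, 0.013]
ft_force: [-0.5, -0.2, -0.2]
grip_width: 0.0642
[636.  -75.2]
[600.2 -72.4]
[646.6  59.4]
[610.7  62.2]
t 7.67 p [533.7 -56.1 148.5] jaw 71.8 j6 0.22 F [-0.5 -0.2 -0.2] w 64.2
total tool shift [-103.1   14.     1.1] turn -13.7 rows 2
[-51.5, 7.0, 0.6, np.float64(-6.8)]
[-52.0, 0.8, 0.6, np.float64(-6.8)]
```

```bash
python3 go.py 601 -73 150 85.5; python3 -m crank '[[[-34,6,0,-7,80],[-35,6,0,-7,80],[0,0,0,0,80]]]';  python3 go.py 601 -73 65 85.5
```

```text
t 7.67 p [533.7 -56.1 148.5] jaw 71.8 j6 0.22 F [-0.5 -0.2 -0.2] w 64.2
total tool shift [-69.2   5.    0.3] turn -13.7 rows 2
[-34.6, 2.5, 0.1, np.float64(-6.8)]
[-34.7, -1.6, 0.1, np.float64(-6.8)]
clock: 8.05
eef_pos: [0.6026, -0.0617, 0.1467]
tool_rot: [0.033, 0.999, -0.003, 0.01]
ft_force: [-0.7, 0.6, -0.0]
grip_width: 0.0642
t 8.05 p [602.6 -61.7 146.7] jaw 86.2 j6 -0.03 F [-0.7  0.6 -0. ] w 64.2
total tool shift [  2.5 -11.   81.7] turn 0.7 rows 2
[1.2, -5.5, 40.8, np.float64(0.4)]
[1.2, -5.5, 40.8, np.float64(0.4)]
```

```bash
python3 -m crank '[[[1,-6,20,0,80],[1,-6,20,0,80],[0,0,20,0,80],[0,0,10,0,80],[0,0,0,0,80]]]';  python3 go.py 601 -73 60 85.5
python3 - <<'E'
from h import *
w=cam("wrist"); cv2.imwrite("pics/w7.png",w["img"])
E
```

```text
clock: 8.68
eef_pos: [0.5954, -0.0737, 0.0709]
tool_rot: [0.035, 0.999, -0.003, 0.005]
ft_force: [0.9, -0.8, 0.1]
grip_width: 0.0642
t 8.68 p [595.4 -73.7  70.9] jaw 86.0 j6 -0.05 F [ 0.9 -0.8  0.1] w 64.2
total tool shift [-5.5  1.2 10.9] turn 0.5 rows 1
[-5.5, 1.2, 10.9, np.float64(0.5)]
```

View pics/w7.png

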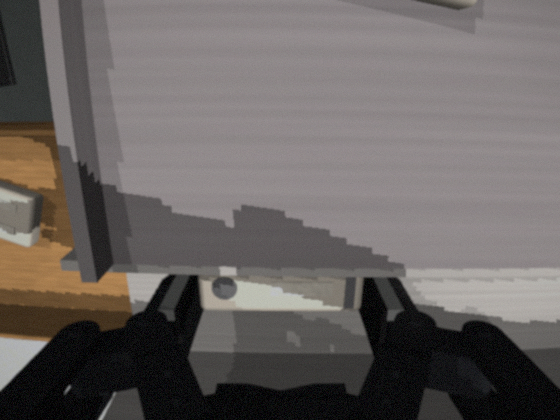

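```bash
python3 -m crank '[[[-5,0,8,0,80],[0,0,5,0,80],[0,0,0,0,80],[0,0,0,0,30],[0,0,0,0,30],[0,0,0,0,30],[0,0,-20,0,20],[0,0,-40,0,20],[0,0,-50,0,20]]]'
python3 - <<'E'
from h import *
w=cam("wrist"); cv2.imwrite("pics/w8.png",w["img"])
E
python3 go.py 500 0 220 85.5
```

```text
clock: 9.85
eef_pos: [0.5979, -0.0731, 0.1677]
tool_rot: [0.035, 0.999, -0.002, 0.002]
ft_force: [0.8, -0.6, -0.2]
grip_width: 0.0789
t 9.9 p [602.  -73.6 176.5] jaw 86.0 j6 -0.05 F [ 1.7 -0.2  4.5] w 78.9
total tool shift [106.   66.1 -45.8] turn 0.5 rows 3
[35.3, 22.0, -15.3, np.float64(0.2)]
[35.4, 21.9, -15.3, np.float64(0.2)]
[35.5, 21.8, -15.3, np.float64(0.2)]
```

View pics/w8.png

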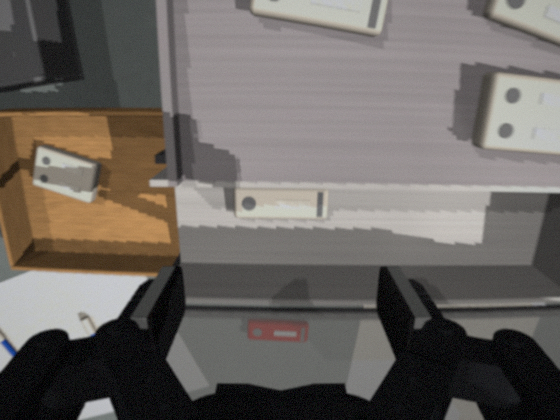

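First narrow lies in the trough at (282,204). Next is the narrow at (482,-46), jaw 77.

```bash
python3 go.py 482 -46.5 165 77
```

```text
t 9.9 p [602.  -73.6 176.5] jaw 86.0 j6 -0.05 F [ 1.7 -0.2  4.5] w 78.9
total tool shift [121.7  18.7   9.2] turn 9.0 rows 3
[40.6, 6.2, 3.1, np.float64(3.0)]
[40.8, 4.1, 3.1, np.float64(3.0)]
[41.0, 2.0, 3.1, np.float64(3.0)]
```

```bash
python3 -m crank '[[[41,6,3,3,20],[41,4,3,3,20],[40,2,3,3,20],[0,0,0,0,20]]]'
python3 - <<'E'
from det import *
w=cam("wrist"); cv2.imwrite("pics/w9.png",w["img"])
det(w,lo=165)
E
python3 go.py 482 -46.5 110 77
```

```text
clock: 10.4
eef_pos: [0.4815, -0.0464, 0.167]
tool_rot: [0.116, 0.993, -0.002, 0.013]
ft_force: [-0.3, 0.1, -0.3]
grip_width: 0.0787
px [488. 274.] c 545.2 67.7 size 36.3 57.3 lenDir 82.4
px [282. 226.] c 481.8 -46.5 size 21.3 62.7 lenDir 76.8
px [488. 198.] c 491.6 70.7 size 21.0 62.2 lenDir 71.8
px [484.  99.] c 436.6 71.5 size 20.8 61.6 lenDir 82.9
t 10.45 p [483.9 -46.8 167.6] jaw 76.7 j6 0.14 F [ 0.5 -0.1  1. ] w 78.5
total tool shift [ 3.6 -0.1 57.6] turn -0.3 rows 1
[3.6, -0.1, 57.6, np.float64(-0.3)]
```

View pics/w9.png

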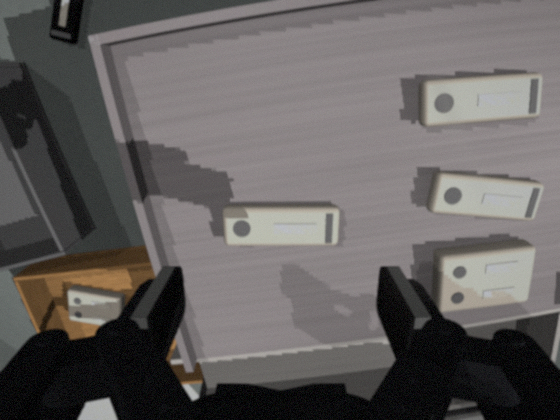

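```bash
python3 -m crank '[[[2,0,25,0,20],[2,0,25,0,20],[0,0,10,0,20],[0,0,6,0,20],[0,0,0,0,20]]]'; python3 go.py 482 -46.5 100 77
```

```text
clock: 11.08
eef_pos: [0.4903, -0.0476, 0.1029]
tool_rot: [0.115, 0.993, -0.002, 0.02]
ft_force: [-0.0, -0.3, -0.8]
grip_width: 0.0787
t 11.07 p [490.3 -47.6 102.9] jaw 76.8 j6 0.14 F [-0.  -0.3 -0.8] w 78.7
total tool shift [ 8.5 -0.8  2.6] turn -0.2 rows 1
[8.5, -0.8, 2.6, np.float64(-0.2)]
```

```bash
python3 -m crank '[[[8,-1,3,0,20],[0,0,0,0,20],[0,0,0,0,20]]]'; python3 go.py 482 -46.5 100 77;  python3 -m crank '[[[0,0,0,0,50],[0,0,0,0,80],[0,0,0,0,80],[0,0,0,0,80]]]'
```

```text
clock: 11.45
eef_pos: [0.4832, -0.0469, 0.1009]
tool_rot: [0.115, 0.993, -0.002, 0.022]
ft_force: [-0.3, 0.1, -0.3]
grip_width: 0.0788
t 11.45 p [483.2 -46.9 100.9] jaw 76.8 j6 0.14 F [-0.3  0.1 -0.3] w 78.8
total tool shift [1.3 0.1 0.9] turn -0.2 rows 1
[1.3, 0.1, 0.9, np.float64(-0.2)]
clock: 11.95
eef_pos: [0.484, -0.0469, 0.1021]
tool_rot: [0.115, 0.993, -0.002, 0.023]
ft_force: [-0.3, 0.1, 0.2]
grip_width: 0.0641
```

```bash
python3 -m crank '[[[0,0,-20,0,80],[0,0,-25,0,80],[0,0,-5,0,80],[0,0,0,0,80]]]'; python3 st.py -18 68; python3 go.py 611 59 150 85.5
```

```text
clock: 12.45
eef_pos: [0.4804, -0.0463, 0.151]
tool_rot: [0.115, 0.993, -0.002, 0.021]
ft_force: [-0.4, 0.3, -0.6]
grip_width: 0.0637
[610.6  60.2]
t 12.45 p [480.4 -46.3 151. ] jaw 76.8 j6 0.14 F [-0.4  0.3 -0.6] w 63.7
total tool shift [-102.8  132.4    5.5] turn -8.7 rows 3
[-34.3, 44.1, 1.8, np.float64(-2.9)]
[-36.5, 42.3, 1.8, np.float64(-2.9)]
[-38.6, 40.4, 1.8, np.float64(-2.9)]
```

```bash
python3 -m crank '[[[-34,44,2,-3,80],[-36,42,2,-3,80],[-38,40,2,-3,80],[0,0,0,0,80]]]'; python3 go.py 611 59 65 85.5
```

```text
clock: 12.95
eef_pos: [0.6098, 0.0603, 0.1426]
tool_rot: [0.036, 0.999, -0.005, 0.017]
ft_force: [-0.1, -1.3, -0.6]
grip_width: 0.0636
t 12.95 p [609.8  60.3 142.6] jaw 85.9 j6 0.18 F [-0.1 -1.3 -0.6] w 63.6
total tool shift [ 1.3 -0.6 77.6] turn 0.4 rows 2
[0.7, -0.3, 38.8, np.float64(0.2)]
[0.6, -0.3, 38.8, np.float64(0.2)]
```

```bash
python3 -m crank '[[[0,0,25,0,80],[0,0,25,0,80],[0,0,15,0,80],[0,0,0,0,80]]]'; python3 go.py 611 59 60 85.5
```

```text
clock: 13.45
eef_pos: [0.6078, 0.058, 0.0718]
tool_rot: [0.037, 0.999, -0.006, 0.013]
ft_force: [-0.2, -0.4, 0.2]
grip_width: 0.0636
t 13.45 p [607.8  58.   71.8] jaw 85.8 j6 0.18 F [-0.2 -0.4  0.2] w 63.6
total tool shift [-2.8  1.4 11.9] turn 0.3 rows 1
[-2.8, 1.4, 11.9, np.float64(0.3)]
```

Next I release it, lift, and look at the two left with their neighbours.

```bash
python3 -m crank '[[[-3,1,8,0,80],[0,0,5,0,80],[0,0,0,0,80],[0,0,0,0,30],[0,0,0,0,30],[0,0,0,0,30],[0,0,-20,0,20],[0,0,-40,0,20],[0,0,-50,0,20],[0,0,0,0,20]]]'; python3 go.py 491.5 71 165 72
```

```text
clock: 14.7
eef_pos: [0.6098, 0.0598, 0.1745]
tool_rot: [0.037, 0.999, -0.005, 0.015]
ft_force: [0.4, 0.4, -0.0]
grip_width: 0.0788
t 14.7 p [609.8  59.8 174.5] jaw 85.8 j6 0.18 F [ 0.4  0.4 -0. ] w 78.8
total tool shift [119.    2.5   5.8] turn 13.8 rows 3
[39.7, 0.8, 1.9, np.float64(4.6)]
[39.6, -2.3, 1.9, np.float64(4.6)]
[39.3, -5.5, 1.9, np.float64(4.6)]
```

```bash
python3 -m crank '[[[40,1,2,5,20],[40,-2,2,4,20],[39,-5,2,5,20],[0,0,0,0,20]]]'
python3 - <<'E'
from det import *
w=cam("wrist"); cv2.imwrite("pics/w10.png",w["img"])
det(w,lo=165)
E
python3 go.py 491.5 71 102 72
```

```text
clock: 15.2
eef_pos: [0.4865, 0.0723, 0.1608]
tool_rot: [0.162, 0.987, -0.004, 0.014]
ft_force: [0.2, -0.2, 0.0]
grip_width: 0.0787
px [284. 238.] c 491.6 71.9 size 21.2 62.6 lenDir 71.4
px [251. 144.] c 436.7 72.7 size 21.2 62.8 lenDir 82.9
t 15.25 p [488.6  72.4 161.4] jaw 71.3 j6 0.48 F [ 0.3 -0.1  0.1] w 78.8
total tool shift [-1.4 -0.3 59.4] turn -0.7 rows 2
[-0.7, -0.1, 29.7, np.float64(-0.3)]
[-0.7, -0.1, 29.7, np.float64(-0.3)]
```

View pics/w10.png

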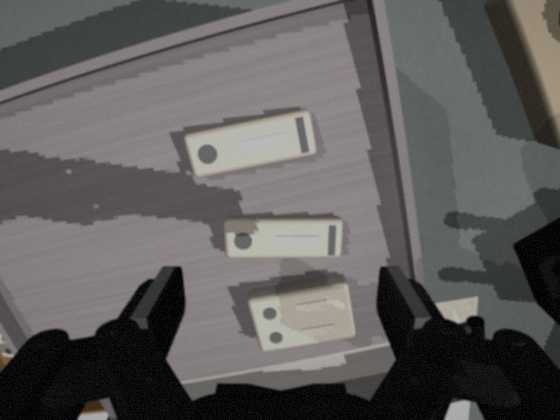

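```bash
python3 -m crank '[[[0,0,25,0,20],[0,0,25,0,20],[0,0,5,0,20],[0,0,0,0,20]]]'; python3 go.py 491.5 71.5 101 71.5
```

```text
clock: 15.75
eef_pos: [0.4958, 0.0719, 0.1059]
tool_rot: [0.162, 0.987, -0.003, 0.018]
ft_force: [0.7, -0.6, -0.4]
grip_width: 0.0787
t 15.75 p [495.8  71.9 105.9] jaw 71.4 j6 0.48 F [ 0.7 -0.6 -0.4] w 78.7
total tool shift [ 4.2 -1.7  4.8] turn -0.1 rows 1
[4.2, -1.7, 4.8, np.float64(-0.1)]
```

```bash
python3 -m crank '[[[4,-1,4,0,20],[0,0,0,0,20],[0,0,0,0,50],[0,0,0,0,80],[0,0,0,0,80],[0,0,0,0,80]]]'; python3 go.py 491.5 71.5 101 71.5;python3 -m crank '[[[0,0,-20,0,80],[0,0,-25,0,80],[0,0,-5,0,80],[0,0,0,0,80]]]'; python3 st.py 8 68; python3 go.py 636 57 150 85.5
```

```text
clock: 16.5
eef_pos: [0.4943, 0.0725, 0.1047]
tool_rot: [0.162, 0.987, -0.002, 0.021]
ft_force: [-1.2, -0.9, -0.6]
grip_width: 0.0636
t 16.5 p [494.3  72.5 104.7] jaw 71.4 j6 0.48 F [-1.2 -0.9 -0.6] w 63.6
total tool shift [ 2.5 -1.9  3.6] turn -0.1 rows 1
[2.5, -1.9, 3.6, np.float64(-0.1)]
clock: 17.0
eef_pos: [0.491, 0.0729, 0.154]
tool_rot: [0.162, 0.987, -0.002, 0.019]
ft_force: [0.1, 0.7, -0.6]
grip_width: 0.0638
[636.5  58.2]
t 17.0 p [491.   72.9 154. ] jaw 71.4 j6 0.48 F [ 0.1  0.7 -0.6] w 63.8
total tool shift [-142.2   31.2    9.6] turn -14.1 rows 3
[-47.4, 10.4, 3.2, np.float64(-4.7)]
[-48.1, 6.5, 3.2, np.float64(-4.7)]
[-48.5, 2.5, 3.2, np.float64(-4.7)]
```

```bash
python3 -m crank '[[[-45,10,3,-5,80],[-46,6,3,-4,80],[-46,2,3,-5,80],[0,0,0,0,80]]]'; python3 go.py 631 58 75 85.5
```

```text
clock: 17.5
eef_pos: [0.6287, 0.057, 0.143]
tool_rot: [0.036, 0.999, -0.005, 0.014]
ft_force: [0.8, 0.4, -1.1]
grip_width: 0.0638
t 17.5 p [628.7  57.  143. ] jaw 85.9 j6 0.17 F [ 0.8  0.4 -1.1] w 63.8
total tool shift [-0.3  1.9 68. ] turn 0.4 rows 2
[-0.1, 0.9, 34.0, np.float64(0.2)]
[-0.1, 0.9, 34.0, np.float64(0.2)]
```

```bash
python3 -m crank '[[[-1,0,20,0,80],[-2,0,20,0,80],[-2,0,15,0,80],[0,0,0,0,80]]]'; python3 go.py 631 58 70 85.5
python3 - <<'E'
from h import *
w=cam("wrist"); cv2.imwrite("pics/w11.png",w["img"])
s=cam("side"); crop(s,"s11",240,160,360,270,6)
E
```

```text
clock: 18.0
eef_pos: [0.6305, 0.056, 0.0826]
tool_rot: [0.037, 0.999, -0.006, 0.01]
ft_force: [0.0, -0.1, 0.3]
grip_width: 0.0634
t 18.0 p [630.5  56.   82.6] jaw 85.8 j6 0.17 F [ 0.  -0.1  0.3] w 63.4
total tool shift [-0.1  2.2 12.5] turn 0.3 rows 1
[-0.1, 2.2, 12.5, np.float64(0.3)]
```

View pics/s11.png

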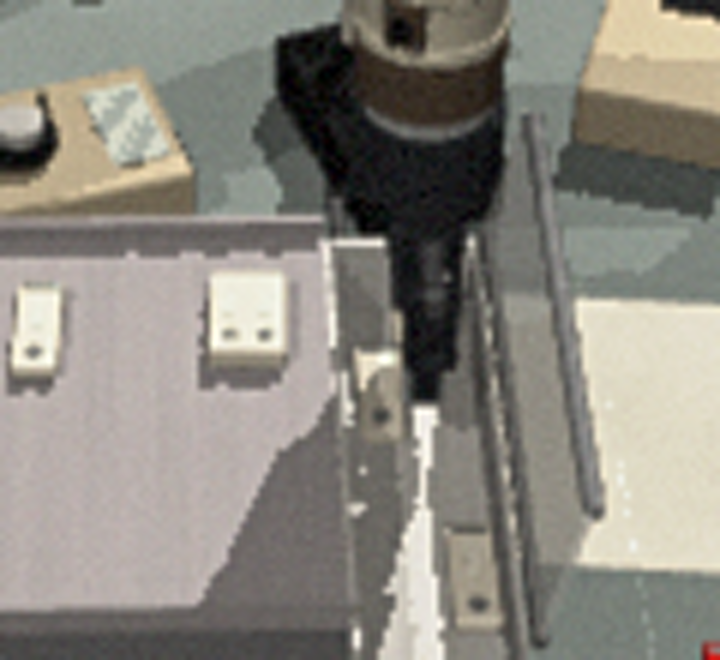

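View pics/w11.png

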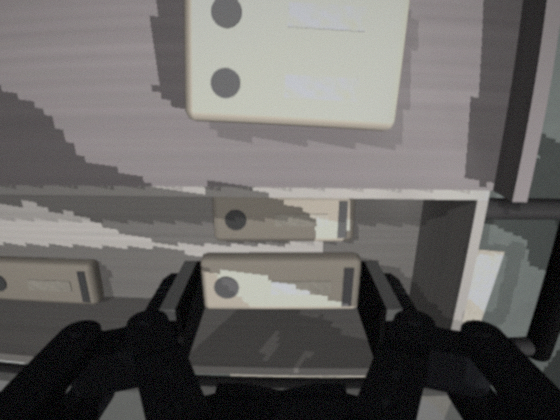

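The first cassette has been nudged to the trough's far side (45,280), but it's still inside. Now I lower and release this one.

```bash
python3 -m crank '[[[0,0,8,0,80],[0,0,5,0,80],[0,0,0,0,80],[0,0,0,0,30],[0,0,0,0,30],[0,0,0,0,30],[0,0,-20,0,20],[0,0,-40,0,20],[0,0,-40,0,20],[0,0,0,0,20]]]'; python3 go.py 437 72 165 83
```

```text
clock: 19.35
eef_pos: [0.631, 0.0573, 0.1762]
tool_rot: [0.037, 0.999, -0.005, 0.014]
ft_force: [0.1, 0.3, -0.3]
grip_width: 0.0784
t 19.35 p [631.   57.3 176.2] jaw 85.8 j6 0.17 F [ 0.1  0.3 -0.3] w 78.4
total tool shift [194.8   0.5   5.8] turn 2.8 rows 4
[48.7, 0.1, 1.5, np.float64(0.7)]
[48.7, -0.5, 1.5, np.float64(0.7)]
[48.7, -1.1, 1.5, np.float64(0.7)]
[48.7, -1.6, 1.5, np.float64(0.7)]
```

```bash
python3 -m crank '[[[49,0,1,1,20],[49,0,1,1,20],[49,-1,1,1,20],[48,-1,1,0,20],[0,0,0,0,20]]]'
python3 - <<'E'
from det import *
w=cam("wrist"); cv2.imwrite("pics/w12.png",w["img"])
det(w,lo=165)
E
python3 go.py 436.7 72.5 102 83
```

```text
clock: 19.98
eef_pos: [0.4285, 0.0745, 0.16]
tool_rot: [0.064, 0.998, -0.006, 0.01]
ft_force: [0.5, -0.6, 0.8]
grip_width: 0.0785
px [303. 245.] c 438.3 83.8 size 36.0 88.6 lenDir 91.7
px [544. 156.] c 405.5 220.3 size 16.5 44.1 lenDir 11.9
t 20.02 p [431.2  74.6 160.8] jaw 82.6 j6 0.31 F [ 0.8 -0.   1.4] w 78.6
total tool shift [-4.4 -0.9 58.9] turn -0.4 rows 2
[-2.2, -0.4, 29.4, np.float64(-0.2)]
[-2.2, -0.5, 29.4, np.float64(-0.2)]
```

View pics/w12.png

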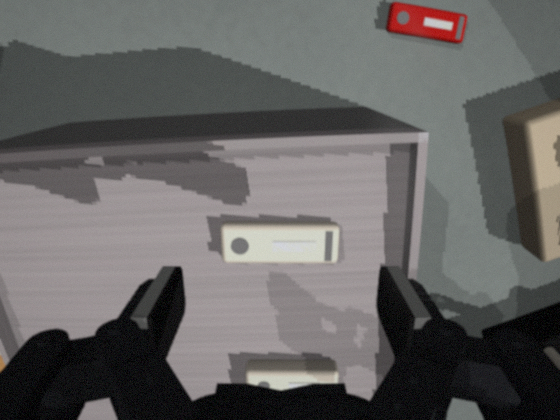

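```bash
python3 - <<'E'
from h import *
w=cam("wrist"); print(atz(w,(281,243),.15), atz(w,(413,243),.152))
E
python3 -m crank '[[[-1,-1,25,0,20],[-1,0,25,0,20],[0,0,5,0,20],[0,0,0,0,20]]]'; python3 go.py 436.7 72.5 102 82.7
```

```text
[0.43879143 0.07308719 0.15      ] [0.44715401 0.14551028 0.152     ]
clock: 20.58
eef_pos: [0.4439, 0.0731, 0.1063]
tool_rot: [0.065, 0.998, -0.004, 0.016]
ft_force: [0.0, -0.6, 0.6]
grip_width: 0.0781
t 20.57 p [443.9  73.1 106.3] jaw 82.5 j6 0.31 F [ 0.  -0.6  0.6] w 78.1
total tool shift [ 7.2 -1.6  4.1] turn -0.2 rows 1
[7.2, -1.6, 4.1, np.float64(-0.2)]
```

```bash
python3 -m crank '[[[7,-1,4,0,20],[0,0,0,0,20],[0,0,0,0,20]]]'; python3 go.py 436.7 72.5 102 82.7;  python3 -m crank '[[[0,0,0,0,50],[0,0,0,0,80],[0,0,0,0,80],[0,0,0,0,80]]]'; python3 -m crank '[[[0,0,-20,0,80],[0,0,-25,0,80],[0,0,-10,0,80],[0,0,0,0,80]]]'; python3 st.py -6 -65
```

```text
clock: 20.95
eef_pos: [0.4384, 0.0733, 0.1036]
tool_rot: [0.065, 0.998, -0.004, 0.017]
ft_force: [-1.0, 0.7, -0.7]
grip_width: 0.079
t 20.95 p [438.4  73.3 103.6] jaw 82.5 j6 0.31 F [-1.   0.7 -0.7] w 79.0
total tool shift [ 1.7 -1.   1.6] turn -0.2 rows 1
[1.7, -1.0, 1.6, np.float64(-0.2)]
clock: 21.45
eef_pos: [0.4392, 0.0735, 0.1051]
tool_rot: [0.065, 0.998, -0.004, 0.019]
ft_force: [0.6, -0.2, 0.2]
grip_width: 0.0632
clock: 21.95
eef_pos: [0.4361, 0.0738, 0.1597]
tool_rot: [0.065, 0.998, -0.004, 0.017]
ft_force: [-0.1, -0.3, -0.1]
grip_width: 0.0634
[612.1 -73.3]
```

```bash
python3 go.py 604 -75 150 85.5
```

```text
t 21.95 p [436.1  73.8 159.7] jaw 82.5 j6 0.31 F [-0.1 -0.3 -0.1] w 63.4
total tool shift [-185.4 -125.6   16.8] turn -3.0 rows 4
[-46.4, -31.4, 4.2, np.float64(-0.7)]
[-45.9, -32.0, 4.2, np.float64(-0.7)]
[-45.5, -32.6, 4.2, np.float64(-0.7)]
[-45.1, -33.2, 4.2, np.float64(-0.7)]
```

```bash
python3 -m crank '[[[-46,-32,3,-1,80],[-46,-32,3,-1,80],[-45,-32,3,0,80],[-45,-32,3,-1,80],[0,0,0,0,80]]]'; python3 go.py 604 -75 80 85.5
python3 - <<'E'
from h import *
w=cam("wrist"); cv2.imwrite("pics/w13.png",w["img"])
E
```

```text
clock: 22.58
eef_pos: [0.6057, -0.076, 0.1468]
tool_rot: [0.036, 0.999, -0.004, 0.013]
ft_force: [-1.1, 0.8, -1.0]
grip_width: 0.0633
t 22.57 p [605.7 -76.  146.8] jaw 85.8 j6 -0.05 F [-1.1  0.8 -1. ] w 63.3
total tool shift [ 3.5  1.3 66.7] turn 0.3 rows 2
[1.8, 0.7, 33.4, np.float64(0.2)]
[1.8, 0.6, 33.4, np.float64(0.2)]
```

View pics/w13.png

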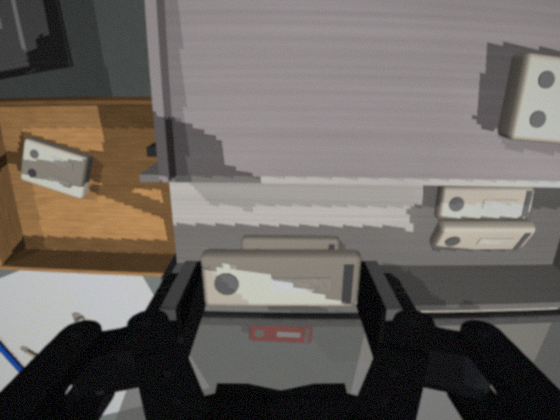

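```bash
python3 -m crank '[[[0,0,25,0,80],[-1,0,25,0,80],[-1,0,15,0,80],[0,0,0,0,80]]]'; python3 go.py 604 -75 62 85.5
python3 - <<'E'
from h import *
w=cam("wrist"); cv2.imwrite("pics/w14.png",w["img"])
E
```

```text
clock: 23.12
eef_pos: [0.6035, -0.0718, 0.0792]
tool_rot: [0.034, 0.999, -0.003, 0.01]
ft_force: [-0.3, -0.8, -0.5]
grip_width: 0.0632
t 23.12 p [603.5 -71.8  79.2] jaw 86.1 j6 -0.05 F [-0.3 -0.8 -0.5] w 63.2
total tool shift [-0.4 -3.1 17.2] turn 0.6 rows 1
[-0.4, -3.1, 17.2, np.float64(0.6)]
```

View pics/w14.png

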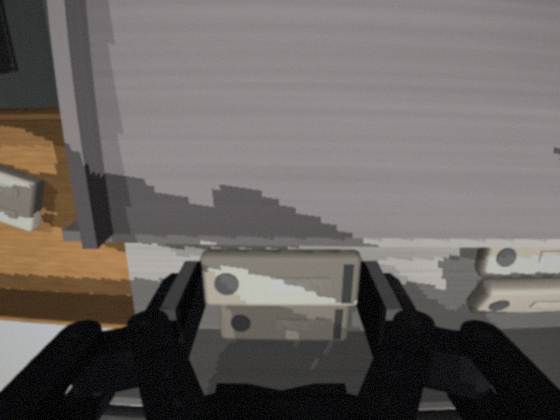

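```bash
python3 -m crank '[[[5,-1,10,0,80],[0,0,7,0,80],[0,0,0,0,80],[0,0,0,0,30],[0,0,0,0,30],[0,0,0,0,30],[0,0,-20,0,0],[0,0,-40,0,0],[0,0,-40,0,0],[0,0,0,0,0]]]'
python3 - <<'E'
from det import *
w=cam("wrist"); cv2.imwrite("pics/w15.png",w["img"])
E
python3 go.py 545 67.5 165 82.7
```

```text
clock: 24.42
eef_pos: [0.5984, -0.0721, 0.1678]
tool_rot: [0.034, 0.999, -0.003, 0.013]
ft_force: [0.1, 0.1, -0.4]
grip_width: 0.0853
t 24.48 p [597.1 -71.9 165.7] jaw 86.1 j6 -0.05 F [ 0.8  0.2 -0.5] w 85.6
total tool shift [ 61.5 135.5  -1.4] turn 3.4 rows 3
[20.5, 45.2, -0.5, np.float64(1.1)]
[21.4, 44.8, -0.5, np.float64(1.1)]
[22.3, 44.3, -0.5, np.float64(1.1)]
```

View pics/w15.png

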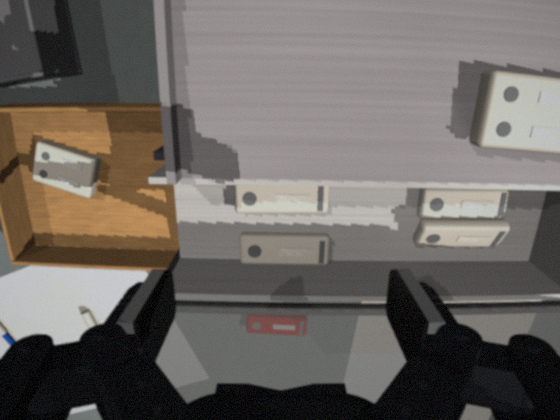

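All four narrows are in the trough: (282,198), (284,250), (463,204), (463,234). Next is the deck wide cassette.

```bash
python3 -m crank '[[[20,45,0,1,20],[21,45,0,1,20],[22,44,0,1,20],[0,0,0,0,20]]]'
python3 - <<'E'
from det import *
w=cam("wrist"); cv2.imwrite("pics/w16.png",w["img"])
det(w,lo=165,zt=.154)
E
python3 go.py 545 67.5 104 82.7
```

```text
clock: 24.98
eef_pos: [0.5421, 0.0695, 0.1579]
tool_rot: [0.063, 0.998, -0.003, 0.007]
ft_force: [-0.3, -0.1, 0.9]
grip_width: 0.0788
px [277. 238.] c 543.5 66.5 size 37.8 57.5 lenDir 83.0
t 25.02 p [542.6  68.2 157.8] jaw 82.7 j6 0.26 F [ 0.2  0.4 -0.3] w 78.8
total tool shift [-1.6 -0.1 53.8] turn 0.0 rows 1
[-1.6, -0.1, 53.8, np.float64(0.0)]
```

View pics/w16.png

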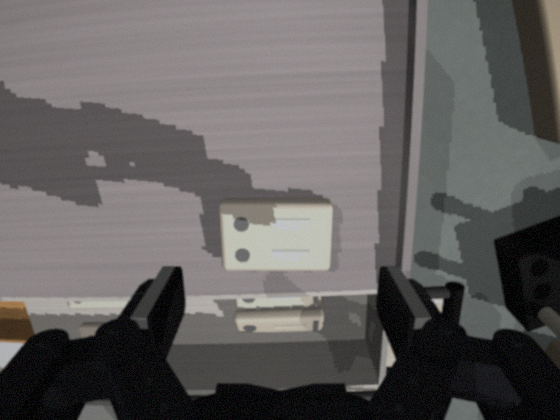

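```bash
python3 -m crank '[[[0,-1,25,0,20],[0,0,20,0,20],[0,0,5,0,20],[0,0,0,0,20]]]'; python3 go.py 544 67 104 82.7
```

```text
clock: 25.52
eef_pos: [0.5436, 0.0632, 0.1045]
tool_rot: [0.065, 0.998, -0.004, 0.006]
ft_force: [-0.5, -0.4, 0.4]
grip_width: 0.0786
t 25.52 p [543.6  63.2 104.5] jaw 82.5 j6 0.25 F [-0.5 -0.4  0.4] w 78.6
total tool shift [0.2 3.9 0.5] turn -0.2 rows 1
[0.2, 3.9, 0.5, np.float64(-0.2)]
```

```bash
python3 -m crank '[[[0,4,2,0,20],[0,0,0,0,20],[0,0,0,0,60],[0,0,0,0,100],[0,0,0,0,100],[0,0,0,0,100]]]'; python3 -m crank '[[[0,0,-20,0,100],[0,0,-25,0,100],[0,0,-15,0,100],[0,0,0,0,100]]]'; python3 go.py 421 -320 165 90
```

```text
clock: 26.28
eef_pos: [0.5464, 0.0672, 0.1053]
tool_rot: [0.066, 0.998, -0.004, 0.009]
ft_force: [0.5, 0.3, -1.1]
grip_width: 0.0584
clock: 26.78
eef_pos: [0.5442, 0.0676, 0.1653]
tool_rot: [0.066, 0.998, -0.004, 0.007]
ft_force: [-0.9, -0.4, -0.8]
grip_width: 0.0588
t 26.77 p [544.2  67.6 165.3] jaw 82.5 j6 0.26 F [-0.9 -0.4 -0.8] w 58.8
total tool shift [  71.5 -400.4    2.1] turn -7.5 rows 8
[8.9, -50.0, 0.3, np.float64(-0.9)]
[9.8, -49.9, 0.3, np.float64(-0.9)]
[10.6, -49.7, 0.3, np.float64(-0.9)]
[11.4, -49.5, 0.3, np.float64(-0.9)]
[12.2, -49.4, 0.3, np.float64(-0.9)]
[13.0, -49.1, 0.3, np.float64(-0.9)]
[13.8, -48.9, 0.3, np.float64(-0.9)]
[14.6, -48.7, 0.3, np.float64(-0.9)]
```

```bash
python3 -m crank '[[[5,-50,0,-1,100],[6,-50,0,-1,100],[6,-50,0,-1,100],[7,-50,0,-1,100],[7,-50,0,-1,100],[8,-49,0,-1,100],[8,-49,0,-1,100],[8,-49,0,-1,100],[0,0,0,0,100]]]'; python3 go.py 458 -320 165 91
python3 - <<'E'
from det import *
w=cam("wrist"); np.save("w17.npy",w,allow_pickle=True);cv2.imwrite("pics/w17.png",w["img"])
E
```

```text
clock: 27.9
eef_pos: [0.4574, -0.3345, 0.1574]
tool_rot: [-0.009, 1.0, -0.002, 0.002]
ft_force: [0.8, 0.8, 0.1]
grip_width: 0.0581
t 27.9 p [ 457.4 -334.5  157.4] jaw 91.0 j6 -0.65 F [0.8 0.8 0.1] w 58.1
total tool shift [-0.8 14.5 -7.7] turn -0.0 rows 1
[-0.8, 14.5, -7.7, np.float64(-0.0)]
```

View pics/w17.png

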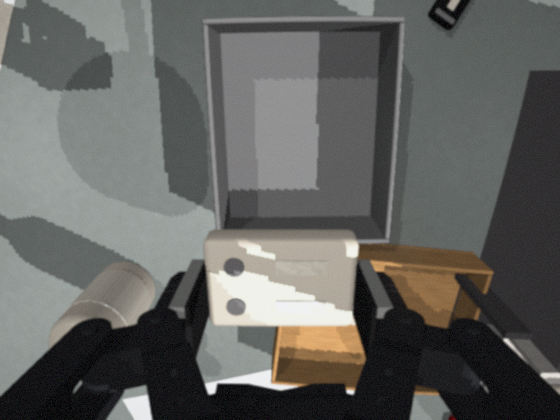

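Run:
```python
from h import *
w=np.load("w17.npy",allow_pickle=True).item()
for uv in [(205,20),(403,20),(389,240),(217,240)]: print(uv,np.round(atz(w,uv,.06)[:2]*1000,1))
```

```text
(205, 20) [ 339.1 -389.8]
(403, 20) [ 335.9 -253.6]
(389, 240) [ 500.3 -247.2]
(217, 240) [ 502.9 -386.4]
```

```bash
python3 -m crank '[[[2,16,30,0,100],[0,0,40,0,100],[0,0,40,0,100],[0,0,20,0,100],[0,0,20,0,100],[0,0,0,0,100]]]'; python3 go.py 456 -318 -15 91
python3 - <<'E'
from det import *
w=cam("wrist"); cv2.imwrite("pics/w18.png",w["img"])
E
```

```text
clock: 28.7
eef_pos: [0.4556, -0.3071, 0.0003]
tool_rot: [-0.014, 1.0, 0.001, 0.0]
ft_force: [-0.6, 0.2, -0.5]
grip_width: 0.0583
t 28.7 p [ 4.556e+02 -3.071e+02  3.000e-01] jaw 91.6 j6 -0.62 F [-0.6  0.2 -0.5] w 58.3
total tool shift [ -0.1 -10.9  15.3] turn 0.6 rows 1
[-0.1, -10.9, 15.3, np.float64(0.6)]
```

View pics/w18.png

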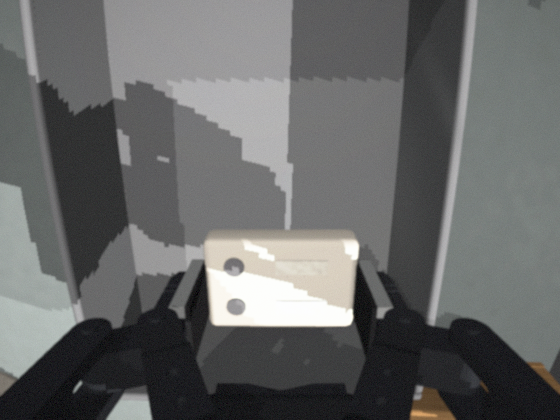

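```bash
python3 -m crank '[[[0,-11,5,0,100],[0,0,8,0,100],[0,0,0,0,100],[0,0,0,0,40],[0,0,0,0,40],[0,0,0,0,40],[0,0,-30,0,20],[0,0,-60,0,0],[0,0,-60,0,0],[0,0,-50,0,0],[0,0,0,0,0]]]'
python3 - <<'E'
from det import *
w=cam("wrist"); cv2.imwrite("pics/w19.png",w["img"])
s=cam("side"); crop(s,"s19",210,280,350,390,5)
E
python3 go.py 585 -272 165 71
```

```text
clock: 30.12
eef_pos: [0.4576, -0.3197, 0.197]
tool_rot: [-0.014, 1.0, -0.001, 0.003]
ft_force: [0.4, 0.8, -0.6]
grip_width: 0.0852
t 30.23 p [ 455.3 -318.1  192.3] jaw 91.6 j6 -0.64 F [ 0.6 -0.7 -0.4] w 85.4
total tool shift [-131.    42.3   27.4] turn 20.6 rows 3
[-43.7, 14.1, 9.1, np.float64(6.9)]
[-41.7, 19.2, 9.1, np.float64(6.9)]
[-39.1, 24.1, 9.1, np.float64(6.9)]
```

View pics/w19.png

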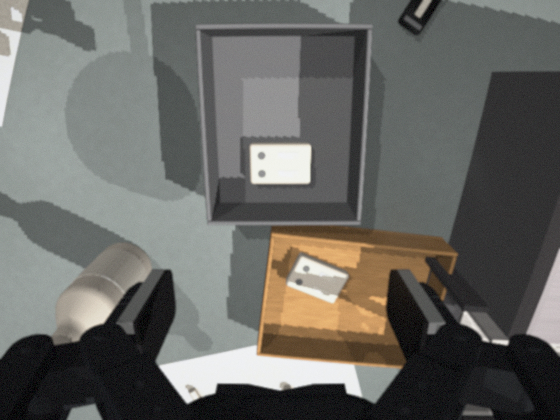

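View pics/s19.png

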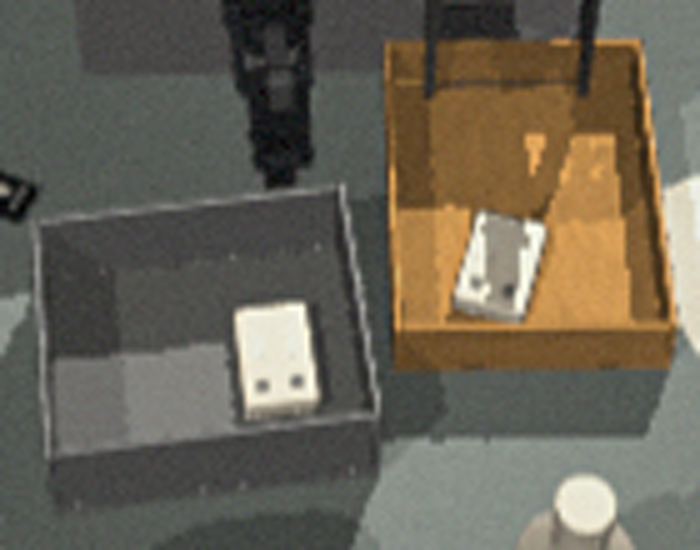

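Run:
```python
from h import *
s=cam("side"); w=cam("wrist")
print("gel cap side",atz(s,(210+585/5,280+500/5),.16), dep(s,(327,382)))
print("gel wrist", dep(w,(130,265)),atz(w,(132,262),.16))
W=np.array([atz(w,p,.018)[:2]*1000 for p in [(303,256),(350,277),(332,303),(288,283)]],np.float32); print(W, cv2.minAreaRect(W))
W=np.array([atz(w,p,.042)[:2]*1000 for p in [(271,232),(456,253),(257,355)]]); print("kit rim",W)
```

```text
gel cap side [ 0.5836851  -0.49399037  0.16      ] [ 0.58311556 -0.49783308  0.15830639]
gel wrist [ 0.561426   -0.47173228  0.02499903] [ 0.48681905 -0.41120953  0.16      ]
[[ 548.6453  -291.44684]
 [ 572.294   -239.96768]
 [ 604.9298  -256.7862 ]
 [ 581.0161  -305.9112 ]] ((577.1339111328125, -273.3625183105469), (56.6512451171875, 36.677024841308594), 65.32672882080078)
kit rim [[ 512.58799389 -325.05127395]
 [ 530.80992482 -141.47856299]
 [ 657.19899801 -337.27877777]]
```

```bash
python3 go.py 583 -274 150 157
```

```text
t 30.32 p [ 454.1 -317.3  190. ] jaw 91.6 j6 -0.64 F [ 0.5 -0.  -0.8] w 85.3
total tool shift [-130.3   39.4   39.7] turn -65.4 rows 7
[-18.6, 5.6, 5.7, np.float64(-9.3)]
[-19.3, 2.5, 5.7, np.float64(-9.3)]
[-19.4, -0.6, 5.7, np.float64(-9.3)]
[-19.1, -3.8, 5.7, np.float64(-9.3)]
[-18.2, -6.8, 5.7, np.float64(-9.3)]
[-16.9, -9.7, 5.7, np.float64(-9.3)]
[-15.1, -12.3, 5.7, np.float64(-9.3)]
```

```bash
python3 -m crank '[[[-19,6,6,-9.3,60],[-19,2,6,-9.3,60],[-19,-1,6,-9.3,60],[-19,-4,6,-9.3,60],[-18,-7,6,-9.3,60],[-17,-10,6,-9.3,60],[-15,-12,4,-9.3,60],[0,0,0,0,60],[0,0,0,0,60]]]'; python3 go.py 583 -274 100 157
python3 - <<'E'
from det import *
w=cam("wrist"); np.save("w20.npy",w,allow_pickle=True);cv2.imwrite("pics/w20.png",w["img"])
E
```

```text
clock: 31.45
eef_pos: [0.5742, -0.2667, 0.1263]
tool_rot: [-0.563, 0.826, 0.02, -0.009]
ft_force: [-0.1, 0.1, -0.4]
grip_width: 0.0651
t 31.45 p [ 574.2 -266.7  126.3] jaw 158.6 j6 -1.63 F [-0.1  0.1 -0.4] w 65.1
total tool shift [  3.7 -12.   25.8] turn 1.6 rows 1
[3.7, -12.0, 25.8, np.float64(1.6)]
```

View pics/w20.png

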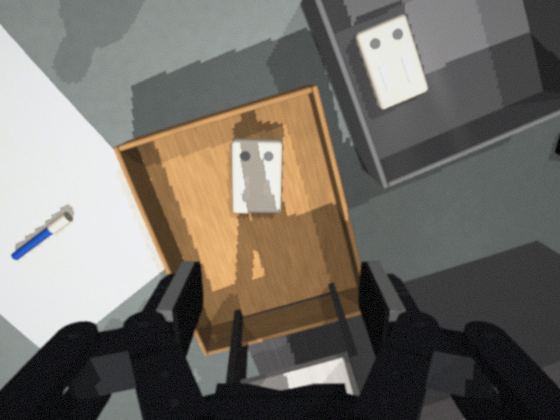

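Run:
```python
from h import *
w=np.load("w20.npy",allow_pickle=True).item()
W=np.array([atz(w,p,.018)[:2]*1000 for p in [(235,141),(281,142),(279,213),(234,210)]],np.float32); print(W, cv2.minAreaRect(W),W.mean(0))
W=np.array([atz(w,p,.042)[:2]*1000 for p in [(118,149),(317,88),(206,355),(362,300)]]); print("kit rim",W)
print(Rot.from_quat(w["o"]["tool_rot"]).as_matrix())
```

```text
[[ 590.51276 -310.7994 ]
 [ 558.08606 -296.94397]
 [ 580.75635 -243.43146]
 [ 613.60284 -259.68073]] ((586.162109375, -277.34088134765625), (58.11625289916992, 36.58940124511719), 66.86371612548828) [ 585.7395 -277.7139]
kit rim [[ 666.32713141 -339.89184273]
 [ 521.37886662 -326.42841853]
 [ 685.22781254 -153.67231849]
 [ 542.76727488 -154.10305893]]
[[-0.36529668 -0.93009619 -0.03846311]
 [-0.93086157  0.36464373  0.02305845]
 [-0.00742124  0.04422701 -0.99899394]]
```

```bash
python3 go.py 584 -276 20 157; python3 -m crank '[[[4,-12,35,1,60],[0,0,35,0,60],[0,0,30,0,60],[0,0,0,0,60]]]'; python3 go.py 584 -276 -25 157
python3 - <<'E'
from det import *
w=cam("wrist"); np.save("w21.npy",w,allow_pickle=True);cv2.imwrite("pics/w21.png",w["img"])
E
```

```text
t 31.5 p [ 574.2 -266.8  126.4] jaw 158.6 j6 -1.63 F [-0.2  0.5 -0. ] w 65.0
total tool shift [  5.8 -17.2 105.7] turn 1.6 rows 2
[2.9, -8.6, 52.8, np.float64(0.8)]
[2.8, -8.6, 52.8, np.float64(0.8)]
clock: 32.0
eef_pos: [0.5782, -0.2752, 0.0257]
tool_rot: [-0.552, 0.834, 0.019, -0.009]
ft_force: [0.2, 0.2, 0.1]
grip_width: 0.0648
t 32.0 p [ 578.2 -275.2   25.7] jaw 157.0 j6 -1.62 F [0.2 0.2 0.1] w 64.8
total tool shift [-1.2 -7.7 50.4] turn 0.0 rows 1
[-1.2, -7.7, 50.4, np.float64(0.0)]
```

View pics/w21.png

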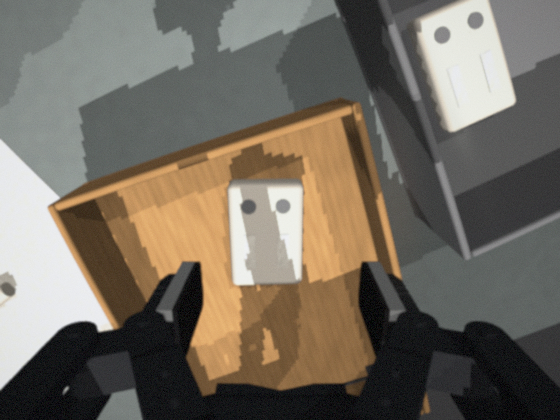

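```bash
python3 -m crank '[[[-1,-8,15,0,60],[0,0,15,0,60],[0,0,0,0,60]]]'; python3 go.py 584 -276 -25 157
python3 - <<'E'
from det import *
w=cam("wrist"); np.save("w22.npy",w,allow_pickle=True);cv2.imwrite("pics/w22.png",w["img"])
E
```

```text
clock: 32.42
eef_pos: [0.5895, -0.2794, -0.0006]
tool_rot: [-0.551, 0.834, 0.015, -0.006]
ft_force: [0.0, 0.8, -0.3]
grip_width: 0.0652
t 32.42 p [ 589.5 -279.4   -0.6] jaw 157.0 j6 -1.61 F [ 0.   0.8 -0.3] w 65.2
total tool shift [-0.8  5.6 24.6] turn -0.0 rows 1
[-0.8, 5.6, 24.6, np.float64(-0.0)]
```

View pics/w22.png

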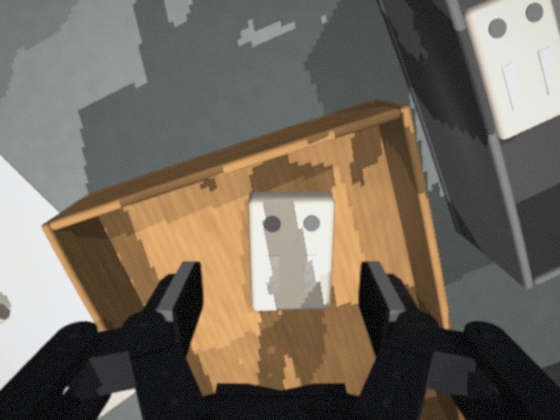

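```bash
python3 -m crank '[[[0,4,12,0,60],[0,0,10,0,60],[0,0,0,0,60]]]'; python3 go.py 584 -276 -25 157
```

```text
clock: 32.85
eef_pos: [0.5858, -0.2776, -0.0224]
tool_rot: [-0.552, 0.834, 0.014, -0.006]
ft_force: [-0.3, -0.5, -0.6]
grip_width: 0.0654
t 32.85 p [ 585.8 -277.6  -22.4] jaw 157.0 j6 -1.61 F [-0.3 -0.5 -0.6] w 65.4
total tool shift [-0.7  2.2  2.6] turn -0.0 rows 1
[-0.7, 2.2, 2.6, np.float64(-0.0)]
```

```bash
python3 -m crank '[[[0,2,6,0,60],[0,0,0,0,60],[0,0,0,0,100],[0,0,0,0,130],[0,0,0,0,160],[0,0,0,0,160],[0,0,0,0,160]]]'; python3 -m crank '[[[0,0,-20,0,160],[0,0,-30,0,160],[0,0,-30,0,160],[0,0,0,0,160]]]'
python3 - <<'E'
from det import *
pose()
w=cam("wrist"); np.save("w23.npy",w,allow_pickle=True);cv2.imwrite("pics/w23.png",w["img"])
E
```

```text
clock: 33.72
eef_pos: [0.5847, -0.2771, -0.0276]
tool_rot: [-0.552, 0.834, 0.012, -0.005]
ft_force: [-0.2, 0.4, -1.4]
grip_width: 0.0383
clock: 34.22
eef_pos: [0.5855, -0.2778, 0.0526]
tool_rot: [-0.552, 0.834, 0.014, -0.006]
ft_force: [0.5, -0.3, -0.6]
grip_width: 0.0381
t 34.23 p [ 585.5 -277.8   52.6] R [[-0.392, -0.92, -0.026], [-0.92, 0.391, 0.017], [-0.005, 0.03, -1.0]] w 38.1 F [ 0.5 -0.3 -0.6]
```

View pics/w23.png

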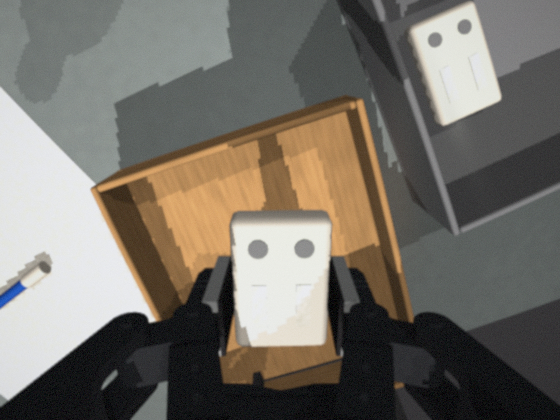

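```bash
python3 -m crank '[[[0,0,-40,0,160],[0,0,-30,0,160],[0,0,0,0,160]]]'; python3 go.py 384 -319 122 91
```

```text
clock: 34.65
eef_pos: [0.5831, -0.2769, 0.1159]
tool_rot: [-0.551, 0.834, 0.02, -0.01]
ft_force: [0.2, -0.7, -0.7]
grip_width: 0.0383
t 34.65 p [ 583.1 -276.9  115.9] jaw 157.0 j6 -1.61 F [ 0.2 -0.7 -0.7] w 38.3
total tool shift [116.6 166.8   0.5] turn 66.0 rows 7
[16.7, 23.8, 0.1, np.float64(9.4)]
[20.3, 20.8, 0.1, np.float64(9.4)]
[23.5, 17.2, 0.1, np.float64(9.4)]
[26.0, 13.1, 0.1, np.float64(9.4)]
[27.8, 8.7, 0.1, np.float64(9.4)]
[28.8, 4.0, 0.1, np.float64(9.4)]
[29.1, -0.8, 0.1, np.float64(9.4)]
```

```bash
python3 -m crank '[[[17,24,0,9.4,160],[20,21,0,9.4,160],[23,17,0,9.4,160],[26,13,0,9.4,160],[28,9,0,9.4,160],[29,4,0,9.4,160],[29,-1,0,9.4,160],[0,0,0,0,160]]]'; python3 go.py 384 -319 0 91
```

```text
clock: 35.65
eef_pos: [0.3665, -0.309, 0.1018]
tool_rot: [0.008, 0.999, 0.02, -0.033]
ft_force: [0.1, 0.5, 0.0]
grip_width: 0.0383
t 35.65 p [ 366.5 -309.   101.8] jaw 89.0 j6 -0.68 F [0.1 0.5 0. ] w 38.3
total tool shift [-24.4 -13.7  99.9] turn -2.0 rows 2
[-12.2, -6.9, 49.9, np.float64(-1.0)]
[-12.1, -7.1, 49.9, np.float64(-1.0)]
```

```bash
python3 -m crank '[[[-12,-7,40,-1,160],[-10,-6,40,-1,160],[0,0,20,0,160],[0,0,0,0,160]]]'; python3 go.py 382 -318 -10 91
python3 - <<'E'
from det import *
w=cam("wrist"); np.save("w24.npy",w,allow_pickle=True);cv2.imwrite("pics/w24.png",w["img"])
E
```

```text
clock: 36.15
eef_pos: [0.3819, -0.3157, -0.0082]
tool_rot: [-0.013, 0.999, 0.023, -0.034]
ft_force: [-0.7, -0.2, -0.3]
grip_width: 0.0382
t 36.15 p [ 381.9 -315.7   -8.2] jaw 91.4 j6 -0.71 F [-0.7 -0.2 -0.3] w 38.2
total tool shift [-0.2 -2.4  1.7] turn 0.4 rows 1
[-0.2, -2.4, 1.7, np.float64(0.4)]
```

View pics/w24.png

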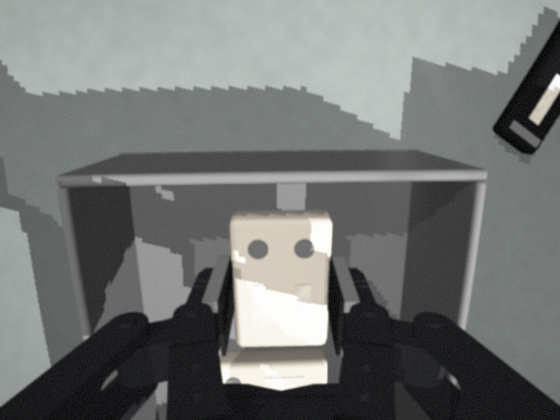

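```bash
python3 -m crank '[[[4,-2,5,0,160],[0,0,5,0,160],[0,0,0,0,160],[0,0,0,0,110],[0,0,0,0,90],[0,0,0,0,90],[0,0,-30,0,90],[0,0,-50,0,90],[0,0,-50,0,60],[0,0,-30,0,60],[0,0,0,0,60]]]'
python3 - <<'E'
from det import *
pose()
s=cam("side"); crop(s,"s25",210,280,350,390,5)
E
```

```text
clock: 37.58
eef_pos: [0.3903, -0.326, 0.1495]
tool_rot: [-0.014, 0.999, 0.021, -0.031]
ft_force: [0.3, -0.4, -1.0]
grip_width: 0.065
t 37.58 p [ 390.3 -326.   149.5] R [[-0.998, -0.027, -0.063], [-0.029, 0.999, 0.04], [0.062, 0.042, -0.997]] w 65.0 F [ 0.3 -0.4 -1. ]
```

View pics/s25.png

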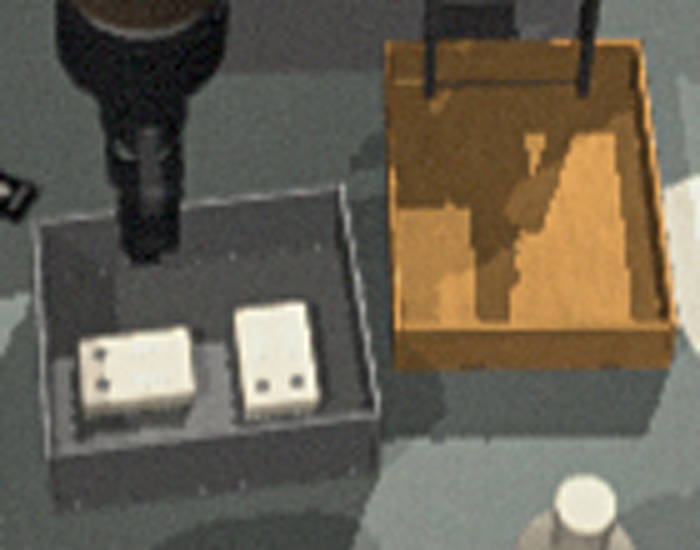

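Both wides are in the bin at (135,370) and (278,358), and the kit box is empty. Now the lid: I'll take closed fingers behind its edge and push it toward the robot.

```bash
python3 -m crank '[[[0,0,-50,0,255],[0,0,-50,0,255]]]'; python3 go.py 600 -100 250 85.5
```

```text
clock: 37.88
eef_pos: [0.3918, -0.3262, 0.2419]
tool_rot: [-0.014, 0.999, 0.027, -0.039]
ft_force: [2.2, -1.4, 0.1]
grip_width: 0.0297
t 37.88 p [ 391.8 -326.2  241.9] jaw 91.5 j6 -0.72 F [ 2.2 -1.4  0.1] w 29.7
total tool shift [-213.7  220.8  -12.3] turn 6.0 rows 6
[-35.6, 36.8, -2.1, np.float64(1.0)]
[-35.0, 37.4, -2.1, np.float64(1.0)]
[-34.3, 38.0, -2.1, np.float64(1.0)]
[-33.6, 38.6, -2.1, np.float64(1.0)]
[-33.0, 39.2, -2.1, np.float64(1.0)]
[-32.3, 39.8, -2.1, np.float64(1.0)]
```

```bash
python3 -m crank '[[[-35,37,-2,1,255],[-35,37,-2,1,255],[-34,38,-2,1,255],[-34,39,-2,1,255],[-33,39,-2,1,255],[-32,40,-2,1,255],[0,0,0,0,255]]]'; python3 go.py 705 -15 255 85.5
python3 - <<'E'
from h import *
w=cam("wrist"); np.save("w26.npy",w,allow_pickle=True);cv2.imwrite("pics/w26.png",w["img"]); pose()
q=w["T_tool_cam"]
for uv in [(262,230),(262,235),(262,240),(262,250),(270,240),(270,245),(270,255),(280,240),(300,240),(300,250)]:
    d=w["depth"][uv[1],uv[0]]; a=cv2.undistortPoints(np.array([[uv]],float),w["K"],w["D"])[0,0]
    print(uv,np.round((q@np.array([a[0]*d,a[1]*d,d,1]))[:3]*1000))
E
```

```text
clock: 38.75
eef_pos: [0.6033, -0.0947, 0.2379]
tool_rot: [0.042, 0.998, 0.026, -0.048]
ft_force: [0.1, -1.7, -0.5]
grip_width: 0.0
t 38.75 p [603.3 -94.7 237.9] jaw 85.0 j6 -0.09 F [ 0.1 -1.7 -0.5] w 0.0
total tool shift [-92.7  89.  -22. ] turn -0.5 rows 3
[-30.9, 29.7, -7.3, np.float64(-0.2)]
[-31.0, 29.6, -7.3, np.float64(-0.2)]
[-31.1, 29.5, -7.3, np.float64(-0.2)]
t 38.8 p [602.1 -96.2 238.1] R [[-0.992, 0.089, -0.095], [0.084, 0.995, 0.055], [0.099, 0.047, -0.994]] w 0.2 F [-0.2 -0.5 -0. ]
(262, 230) [-54. -18. 143.]
(262, 235) [-59. -18. 143.]
(262, 240) [-62. -18. 138.]
(262, 250) [-60. -17. 112.]
(270, 240) [-59. -10. 132.]
(270, 245) [-60. -10. 124.]
(270, 255) [ 10.  -5. -39.]
(280, 240) [-59.  -1. 132.]
(300, 240) [-60.  17. 135.]
(300, 250) [-59.  16. 111.]
```

View pics/w26.png

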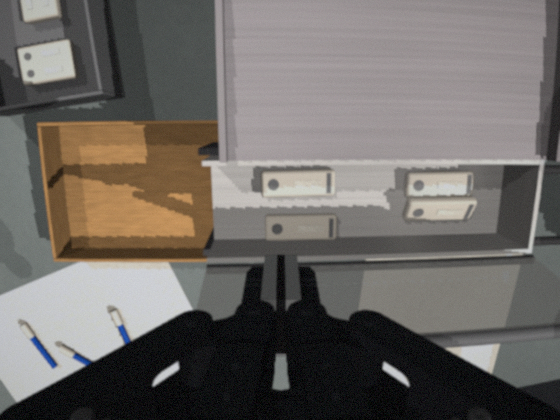

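```bash
python3 -m crank '[[[-20,27,-3,0,255],[-20,27,-3,0,255],[-20,27,-3,0,255],[-20,0,-2,0,255],[-13,0,0,0,255],[0,0,0,0,255]]]'; python3 go.py 698 -15 240 85.5
python3 - <<'E'
from h import *
pose()
s=cam("side"); crop(s,"s27",240,150,360,260,6); s=cam("scene"); crop(s,"c27",170,110,300,270,4)
E
```

```text
clock: 39.55
eef_pos: [0.6993, -0.031, 0.2366]
tool_rot: [0.048, 0.997, 0.025, -0.056]
ft_force: [-0.1, -1.2, -0.5]
grip_width: -0.0
t 39.55 p [699.3 -31.  236.6] jaw 84.3 j6 0.03 F [-0.1 -1.2 -0.5] w -0.0
total tool shift [ 3.2 15.9 -2.3] turn -1.2 rows 1
[3.2, 15.9, -2.3, np.float64(-1.2)]
t 39.55 p [699.3 -31.  236.6] R [[-0.989, 0.099, -0.109], [0.094, 0.994, 0.055], [0.113, 0.044, -0.993]] w -0.0 F [-0.1 -1.2 -0.5]
```

View pics/s27.png

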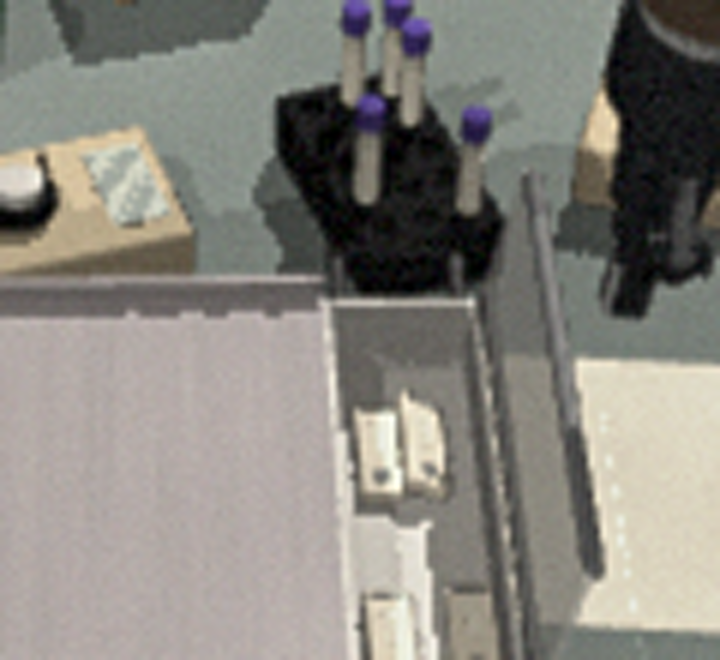

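View pics/c27.png

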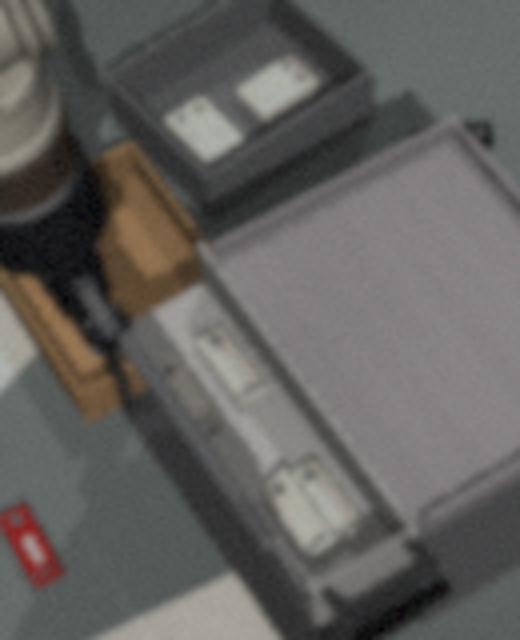

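```bash
python3 -m crank '[[[-3,8,20,0,255],[-2,6,20,0,255],[-3,0,12,0,255],[-1,0,6,0,255],[0,0,0,0,255]]]'; python3 go.py 698 -15 175 85.5
python3 - <<'E'
from h import *
pose()
s=cam("side"); crop(s,"s28",240,150,360,260,6)
E
```

```text
clock: 40.28
eef_pos: [0.7004, -0.0178, 0.1819]
tool_rot: [0.05, 0.997, 0.025, -0.054]
ft_force: [0.2, 0.1, -0.2]
grip_width: 0.0
t 40.27 p [700.4 -17.8 181.9] jaw 84.1 j6 0.05 F [ 0.2  0.1 -0.2] w 0.0
total tool shift [1.9 2.2 7.3] turn -1.4 rows 1
[1.9, 2.2, 7.3, np.float64(-1.4)]
t 40.27 p [700.4 -17.8 181.9] R [[-0.989, 0.103, -0.105], [0.098, 0.994, 0.054], [0.11, 0.044, -0.993]] w 0.0 F [ 0.2  0.1 -0.2]
```

View pics/s28.png

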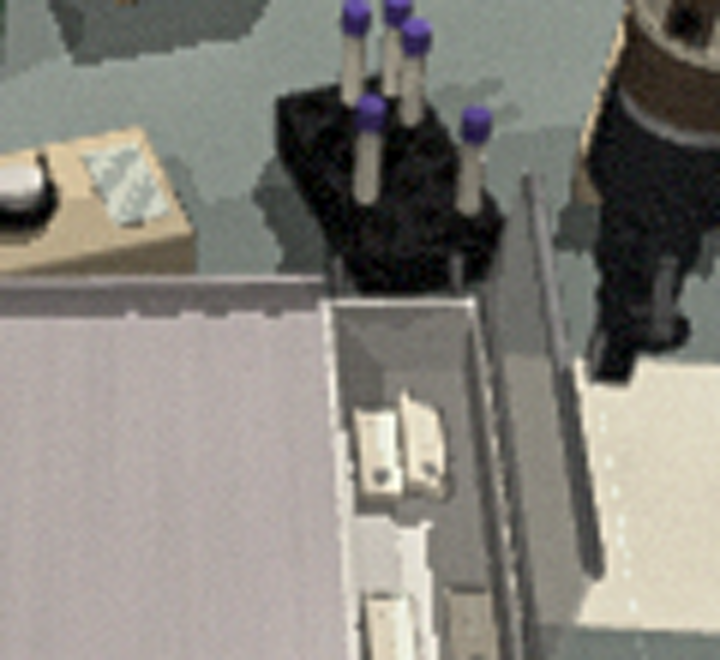

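```bash
python3 -m crank '[[[0,0,6,0,255],[6,0,1,0,255],[6,0,1,0,255],[0,0,0,0,255]]]'; python3 go.py 650 -15 175; python3 -m crank '[[[10,0,1,0,255],[10,0,1,0,255],[10,0,1,0,255],[0,0,0,0,255]]]'
python3 - <<'E'
from h import *
pose()
s=cam("side"); crop(s,"s29",240,150,360,260,6)
E
```

```text
clock: 40.83
eef_pos: [0.6878, -0.0165, 0.1769]
tool_rot: [0.051, 0.997, 0.025, -0.052]
ft_force: [0.3, -0.2, -0.1]
grip_width: 0.0002
t 40.83 p [687.8 -16.5 176.9] jaw 84.1 j6 0.05 F [ 0.3 -0.2 -0.1] w 0.2
total tool shift [37.4 -2.5  5.8] turn 0 rows 1
[37.4, -2.5, 5.8, 0.0]
clock: 41.32
eef_pos: [0.6575, -0.0132, 0.178]
tool_rot: [0.05, 0.997, 0.024, -0.051]
ft_force: [-0.4, 0.0, 0.7]
grip_width: 0.0002
t 41.33 p [657.5 -13.2 178. ] R [[-0.99, 0.103, -0.099], [0.098, 0.994, 0.054], [0.104, 0.044, -0.994]] w 0.2 F [-0.4  0.   0.7]
```

View pics/s29.png

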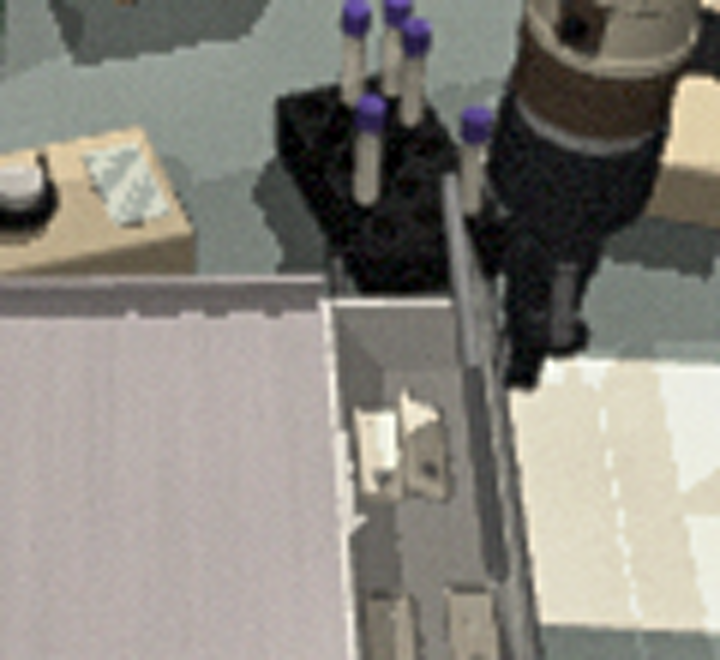

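```bash
python3 -m crank '[[[0,0,0,0,255],[0,0,0,0,255],[0,0,0,0,255],[0,0,0,0,255]]]'
python3 - <<'E'
from h import *
s=cam("side"); crop(s,"s30",240,150,360,260,6)
E
```

```text
clock: 41.88
eef_pos: [0.6589, -0.0134, 0.1773]
tool_rot: [0.05, 0.997, 0.024, -0.051]
ft_force: [-0.3, 0.7, -0.7]
grip_width: 0.0
```

View pics/s30.png

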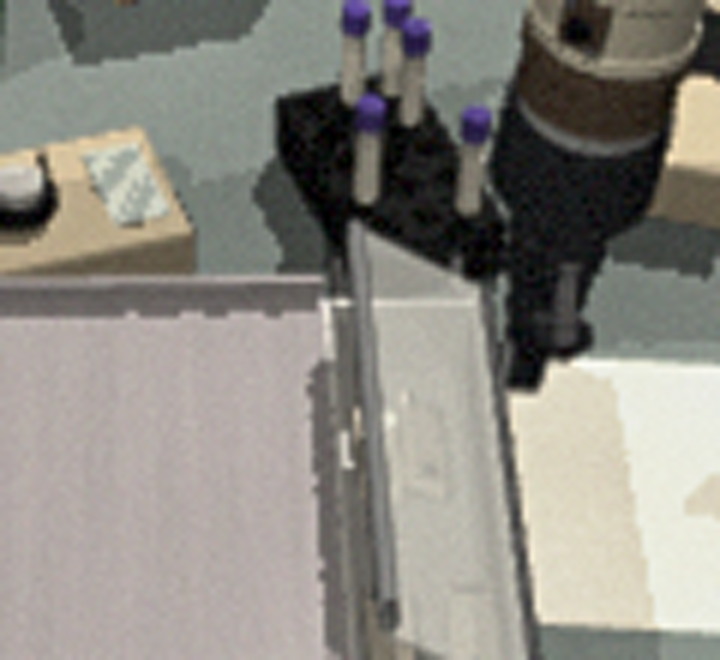

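```bash
python3 -m crank '[[[0,0,-30,0,255],[0,0,-30,0,255],[0,0,-20,0,255],[0,0,0,0,255]]]'
python3 - <<'E'
from h import *
s=cam("side"); crop(s,"s31",210,150,350,260,5)
E
python3 go.py 450 290 255 85
```

```text
clock: 42.42
eef_pos: [0.6663, -0.0178, 0.2575]
tool_rot: [0.05, 0.997, 0.024, -0.052]
ft_force: [0.3, 0.4, -0.2]
grip_width: 0.0001
t 42.48 p [665.8 -17.7 256.4] jaw 84.1 j6 0.05 F [ 1.1  0.5 -0.1] w -0.1
total tool shift [243.5 283.5  40.2] turn -0.9 rows 7
[34.8, 40.5, 5.7, np.float64(-0.1)]
[34.7, 40.6, 5.7, np.float64(-0.1)]
[34.6, 40.7, 5.7, np.float64(-0.1)]
[34.5, 40.7, 5.7, np.float64(-0.1)]
[34.4, 40.8, 5.7, np.float64(-0.1)]
[34.3, 40.9, 5.7, np.float64(-0.1)]
[34.2, 41.0, 5.7, np.float64(-0.1)]
```

View pics/s31.png

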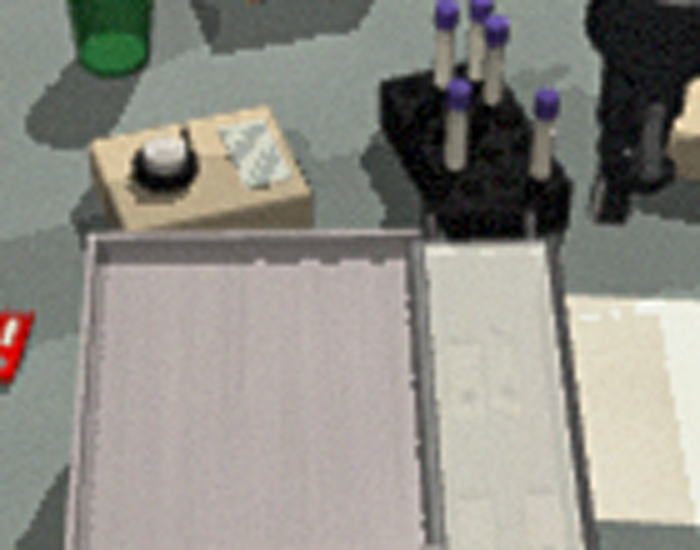

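Lid is shut. Button cap at crop (167,153). Moving over to it.

```bash
python3 -m crank '[[[35,40,5,0,255],[35,40,5,0,255],[35,40,5,0,255],[35,40,5,0,255],[35,40,5,0,255],[34,40,5,0,255],[34,40,5,0,255],[0,0,0,0,255]]]'; python3 go.py 437 325 150
python3 - <<'E'
from h import *
pose()
s=cam("side"); print("side",atz(s,(210+167/5,150+152/5),.062))
w=cam("wrist"); np.save("w32.npy",w,allow_pickle=True);cv2.imwrite("pics/w32.png",w["img"])
E
```

```text
clock: 43.48
eef_pos: [0.4386, 0.2927, 0.2453]
tool_rot: [0.052, 0.996, 0.022, -0.063]
ft_force: [1.7, -0.0, -0.7]
grip_width: -0.0002
t 43.48 p [438.6 292.7 245.3] jaw 83.9 j6 0.62 F [ 1.7 -0.  -0.7] w -0.2
total tool shift [-7.3 28.4 96.2] turn 0 rows 2
[-3.7, 14.2, 48.1, 0.0]
[-3.7, 14.2, 48.1, 0.0]
t 43.48 p [438.6 292.7 245.3] R [[-0.987, 0.106, -0.123], [0.101, 0.994, 0.05], [0.127, 0.037, -0.991]] w -0.2 F [ 1.7 -0.  -0.7]
side [0.44192421 0.33194478 0.062     ]
```

View pics/w32.png

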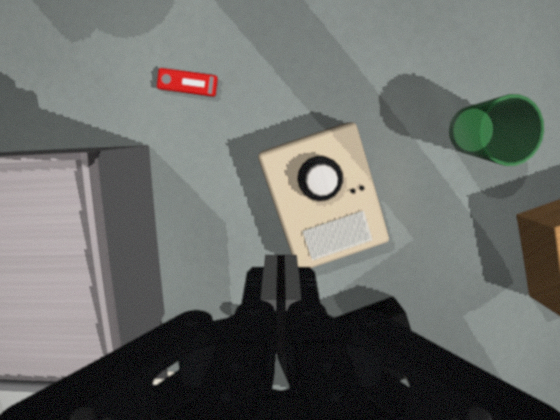

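```bash
python3 - <<'E'
from h import *
w=np.load("w32.npy",allow_pickle=True).item(); print(atz(w,(322,180),.062))
E
python3 go.py 436 332 90
```

```text
[0.43785015 0.33937941 0.062     ]
t 43.58 p [440.6 290.4 245.2] jaw 83.7 j6 0.62 F [-1.8 -0.1 -0.1] w -0.2
total tool shift [-10.8  35.2 156.5] turn 0 rows 3
[-3.6, 11.7, 52.2, 0.0]
[-3.6, 11.7, 52.2, 0.0]
[-3.6, 11.7, 52.2, 0.0]
```

```bash
python3 -m crank '[[[-3,13,45,0,255],[-3,13,45,0,255],[-4,13,45,0,255],[0,0,0,0,255],[0,0,0,0,255],[0,0,0,0,255]]]'; python3 go.py 436 337 50
python3 - <<'E'
from h import *
pose()
w=cam("wrist"); np.save("w33.npy",w,allow_pickle=True);cv2.imwrite("pics/w33.png",w["img"])
E
```

```text
clock: 44.32
eef_pos: [0.445, 0.3289, 0.1097]
tool_rot: [0.06, 0.996, 0.022, -0.06]
ft_force: [0.3, -0.6, 0.1]
grip_width: 0.0
t 44.33 p [445.  328.9 109.7] jaw 82.9 j6 0.69 F [ 0.3 -0.6  0.1] w 0.0
total tool shift [ 2.5  4.7 60.7] turn 0 rows 2
[1.3, 2.4, 30.4, 0.0]
[1.3, 2.4, 30.4, 0.0]
t 44.33 p [445.  328.9 109.7] R [[-0.986, 0.123, -0.117], [0.117, 0.992, 0.051], [0.122, 0.037, -0.992]] w 0.0 F [ 0.3 -0.6  0.1]
```

View pics/w33.png

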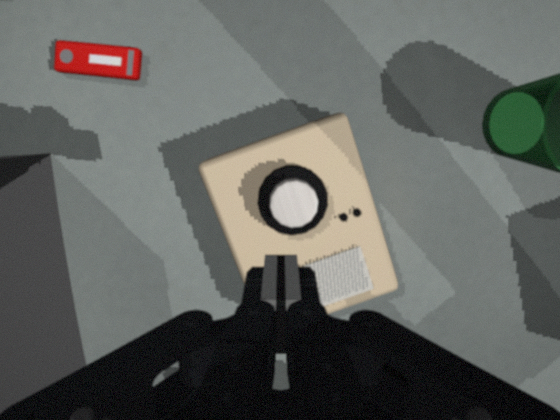

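Run:
```python
from h import *
w=np.load("w33.npy",allow_pickle=True).item(); P=atz(w,(295,203),.062)*1000; print(P)
R=Rot.from_quat(w["o"]["tool_rot"]).as_matrix(); z=R[:,2]
# tip at TCP-36*z ; want tip at P, 8mm above
tcp=P+[0,0,8]+36*z; print("tcp",tcp, R.T@(tcp-w["o"]["eef_pos"]*1000))
```

```text
[437.04404159 340.26769296  62.        ]
tcp [432.84182871 342.10474119  34.2933247 ] [ 4.32332946  8.82303048 76.92106936]
```

```bash
python3 -m crank '[[[2,4,30,0,255],[2,4,25,0,255],[0,0,10,0,255],[0,0,0,0,255],[0,0,0,0,255]]]'; python3 go.py 433.5 341 34
python3 - <<'E'
from h import *
w=cam("wrist"); np.save("w34.npy",w,allow_pickle=True);cv2.imwrite("pics/w34.png",w["img"])
s=cam("side"); crop(s,"s34",210,150,290,220,8)
E
```

```text
clock: 45.0
eef_pos: [0.4412, 0.343, 0.0534]
tool_rot: [0.061, 0.996, 0.027, -0.053]
ft_force: [-0.2, 0.1, 1.0]
grip_width: -0.0002
t 45.0 p [441.2 343.   53.4] jaw 82.8 j6 0.72 F [-0.2  0.1  1. ] w -0.2
total tool shift [ 5.2 -3.9 20. ] turn 0 rows 1
[5.2, -3.9, 20.0, 0.0]
```

View pics/w34.png

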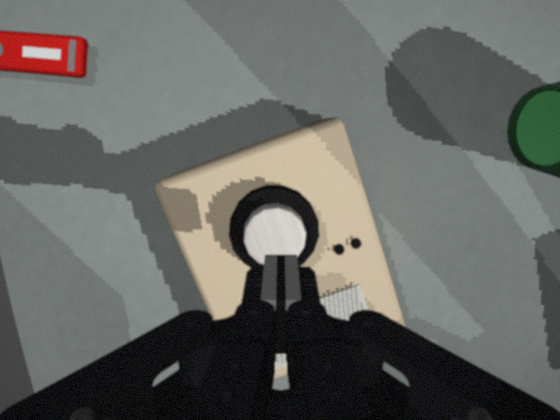

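View pics/s34.png

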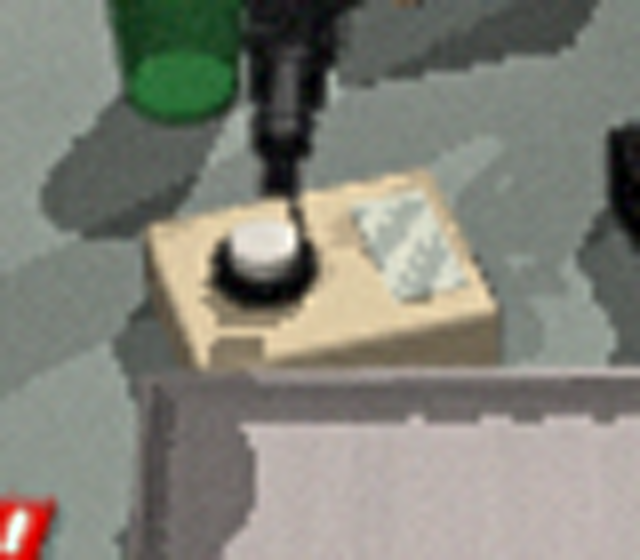

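Run:
```python
from h import *
w=np.load("w34.npy",allow_pickle=True).item(); P=atz(w,(275,234),.062)*1000; print(P, dep(w,(272,236)))
s=cam("side"); print(atz(s,(210+264/8,150+243/8),.062), dep(s,(243,180)), dep(s,(210+285//8,150+190//8)))
R=Rot.from_quat(w["o"]["tool_rot"]).as_matrix(); z=R[:,2]; e=w["o"]["eef_pos"]*1000
print("tip",e-36*z)
tcp=P+[0,0,3]+36*z; print("tcp",tcp, R.T@(tcp-e))
```

```text
[435.67656042 339.81382     62.        ] [0.43646579 0.3382162  0.06208493]
[0.44051524 0.332227   0.062     ] [0.44069039 0.33681953 0.05990702] [0.44880983 0.32637635 0.09971623]
tip [444.85833181 340.86927218  89.17801418]
tcp [431.99963317 341.98423665  29.25409817] [ 6.30650465 -3.33662236 24.88152377]
```

```bash
python3 -m crank '[[[7,-1,8,0,255],[0,0,8,0,255],[0,0,0,0,255],[0,0,0,0,255]]]'; python3 go.py 432.5 342 30
python3 - <<'E'
from h import *
w=cam("wrist"); cv2.imwrite("pics/w35.png",w["img"])
R=Rot.from_quat(w["o"]["tool_rot"]).as_matrix(); print("tip",w["o"]["eef_pos"]*1000-36*R[:,2])
E
```

```text
clock: 45.65
eef_pos: [0.4315, 0.3438, 0.0371]
tool_rot: [0.061, 0.996, 0.027, -0.053]
ft_force: [0.0, -0.1, -0.4]
grip_width: 0.0001
t 45.65 p [431.5 343.8  37.1] jaw 82.8 j6 0.73 F [ 0.  -0.1 -0.4] w 0.1
total tool shift [-1.9 -2.   6.8] turn 0 rows 1
[-1.9, -2.0, 6.8, 0.0]
tip [435.22242275 341.64820213  72.829152  ]
```

View pics/w35.png

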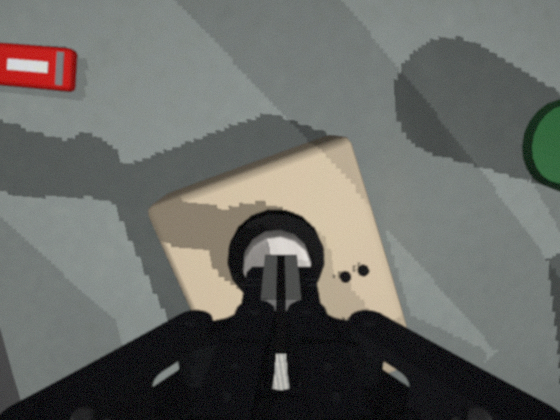

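```bash
python3 -m crank '[[[0,-1,5,0,255],[0,0,3,0,255],[0,0,0,0,255]]]'; python3 -m crank '[[[0,0,3,0,255],[0,0,0,0,255]]]'; python3 -m crank '[[[0,0,3,0,255],[0,0,0,0,255]]]';python3 -m crank '[[[0,0,3,0,255],[0,0,0,0,255]]]'
```

```text
clock: 46.08
eef_pos: [0.4309, 0.3434, 0.0287]
tool_rot: [0.061, 0.996, 0.027, -0.053]
ft_force: [-0.6, 0.6, 0.3]
grip_width: -0.0001
clock: 46.32
eef_pos: [0.431, 0.3435, 0.0261]
tool_rot: [0.061, 0.996, 0.027, -0.052]
ft_force: [-1.2, -0.2, 2.5]
grip_width: -0.0
clock: 46.58
eef_pos: [0.4311, 0.3436, 0.0237]
tool_rot: [0.061, 0.996, 0.027, -0.052]
ft_force: [-0.8, -1.4, 3.6]
grip_width: -0.0003
clock: 46.82
eef_pos: [0.4312, 0.3436, 0.0223]
tool_rot: [0.062, 0.996, 0.027, -0.051]
ft_force: [-0.7, -1.4, 5.0]
grip_width: 0.0001
```

```bash
python3 -m crank '[[[0,0,3,0,255],[0,0,0,0,255]]]'; python3 -m crank '[[[0,0,3,0,255],[0,0,0,0,255]]]'
```

```text
clock: 47.08
eef_pos: [0.4313, 0.3436, 0.0226]
tool_rot: [0.062, 0.996, 0.028, -0.05]
ft_force: [-1.3, -1.9, 4.3]
grip_width: -0.0006
clock: 47.32
eef_pos: [0.4314, 0.3438, 0.0226]
tool_rot: [0.062, 0.996, 0.028, -0.05]
ft_force: [-0.4, -1.7, 3.4]
grip_width: 0.0002
```

```bash
python3 -m crank '[[[0,0,4,0,255]]]'; python3 -m crank '[[[0,0,5,0,255],[0,0,5,0,255]]]'
python3 - <<'E'
from h import *
w=cam("wrist"); cv2.imwrite("pics/w36.png",w["img"]); s=cam("side"); crop(s,"s36",210,150,290,220,8)
E
```

```text
clock: 47.45
eef_pos: [0.4317, 0.344, 0.0214]
tool_rot: [0.062, 0.996, 0.029, -0.049]
ft_force: [-4.9, -9.0, 32.4]
grip_width: -0.0001
clock: 47.7
eef_pos: [0.4319, 0.3442, 0.0213]
tool_rot: [0.063, 0.996, 0.03, -0.046]
ft_force: [-7.3, -10.3, 34.4]
grip_width: 0.0001
```

View pics/s36.png

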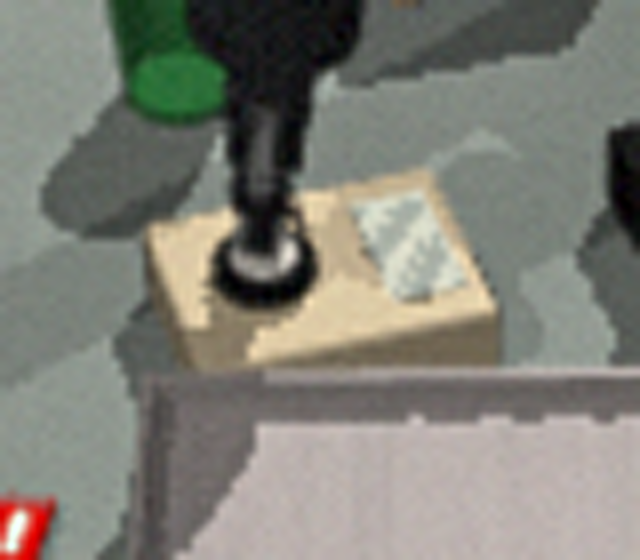

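Fully down (hard stop at 34 N, cap sunk). Lifting off, then on to the handle.

```bash
python3 -m crank '[[[0,0,-10,0,255],[0,0,-30,0,255],[0,0,-40,0,200],[0,0,-50,0,180],[0,0,-50,0,180],[0,0,-50,0,180],[0,0,0,0,180]]]'
python3 - <<'E'
from h import *
pose(); s=cam("side"); crop(s,"s37",210,150,350,260,5); np.save("s37.npy",s,allow_pickle=True)
E
python3 go.py 590 170 265 85
```

```text
clock: 48.68
eef_pos: [0.4519, 0.3295, 0.2548]
tool_rot: [0.062, 0.996, 0.031, -0.047]
ft_force: [-0.1, -0.2, 0.1]
grip_width: 0.0253
t 48.67 p [451.9 329.5 254.8] R [[-0.988, 0.127, -0.091], [0.121, 0.99, 0.068], [0.098, 0.056, -0.994]] w 25.3 F [-0.1 -0.2  0.1]
t 48.73 p [450.8 328.9 252.2] jaw 82.7 j6 0.69 F [ 0.6  0.1 -0. ] w 24.9
total tool shift [-155.4 -139.   -36.2] turn -2.3 rows 4
[-38.9, -34.8, -9.1, np.float64(-0.6)]
[-38.5, -35.1, -9.1, np.float64(-0.6)]
[-38.2, -35.5, -9.1, np.float64(-0.6)]
[-37.8, -35.9, -9.1, np.float64(-0.6)]
```

View pics/s37.png

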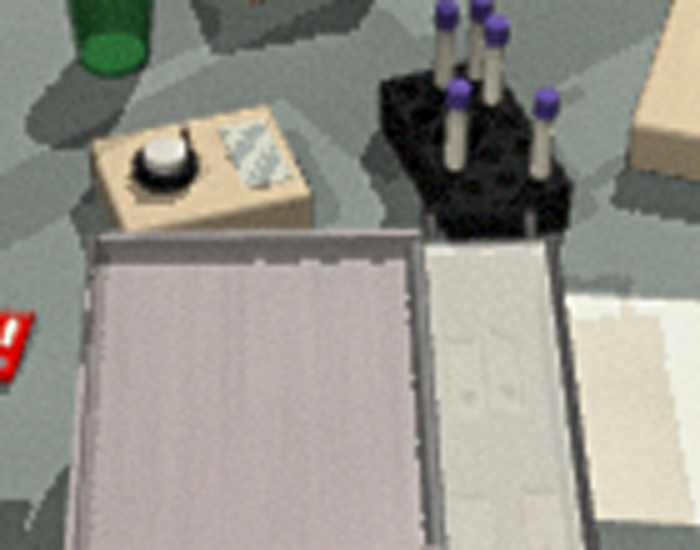

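```bash
python3 -m crank '[[[-38,-35,-8,0,180],[-38,-35,-8,-1,180],[-38,-35,-8,-1,180],[-38,-36,-8,0,180],[0,0,0,0,180],[0,0,0,0,180]]]'
python3 - <<'E'
from h import *
pose(); w=cam("wrist"); cv2.imwrite("pics/w38.png",w["img"]); np.save("w38.npy",w,allow_pickle=True)
E
```

```text
clock: 49.48
eef_pos: [0.5875, 0.1681, 0.2466]
tool_rot: [0.042, 0.997, 0.028, -0.059]
ft_force: [-0.0, 1.0, -0.1]
grip_width: 0.0255
t 49.48 p [587.5 168.1 246.6] R [[-0.99, 0.087, -0.115], [0.08, 0.995, 0.061], [0.12, 0.051, -0.991]] w 25.5 F [-0.   1.  -0.1]
```

View pics/w38.png

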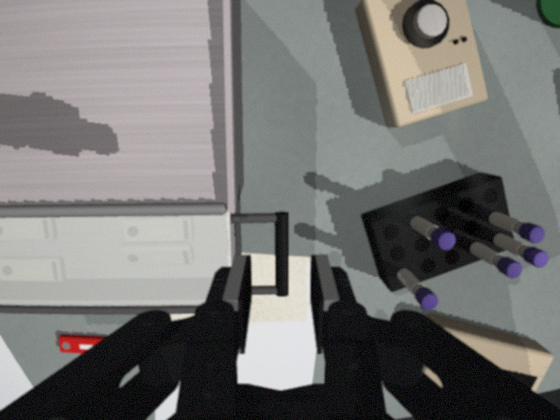

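Run:
```python
from h import *
w=np.load("w38.npy",allow_pickle=True).item(); P=atz(w,(283,254),.137)*1000; print(P,[atz(w,p,.137)[:2]*1000 for p in [(282,212),(283,296),(232,216)]])
print("rack near",atz(w,(385,290),.10)*1000,atz(w,(365,215),.1)*1000)
R=Rot.from_quat(w["o"]["tool_rot"]).as_matrix(); e=w["o"]["eef_pos"]*1000
for off in (38,50): # grasp pt behind TCP
    t=np.array([P[0],P[1],133])+off*R[:,2]; print(off,"tcp",t)
```

```text
[634.40616826 170.91453774 137.        ] [array([598.56654907, 173.1595886 ]), array([672.17392778, 167.6921518 ]), array([597.91462825, 132.46212563])]
rack near [695.38749139 268.63687225 100.        ] [617.55991832 251.36706972 100.        ]
38 tcp [630.03051659 173.21912669  95.32318296]
50 tcp [628.64873185 173.94689162  83.42524074]
```

```bash
python3 go.py 631 173 135 85.5; python3 -m crank '[[[-20,-1,35,0,175],[-20,-1,35,0,175],[-15,0,30,0,175],[0,0,0,0,175],[0,0,0,0,175]]]'; python3 go.py 631 173 85 85.5
python3 - <<'E'
from h import *
pose(); w=cam("wrist"); cv2.imwrite("pics/w39.png",w["img"]); np.save("w39.npy",w,allow_pickle=True)
E
```

```text
t 49.52 p [587.3 168.1 246.4] jaw 85.0 j6 0.31 F [-0.9  0.   0.5] w 25.1
total tool shift [-56.2   3.1 105.7] turn -0.5 rows 3
[-18.7, 1.0, 35.2, np.float64(-0.2)]
[-18.7, 1.0, 35.2, np.float64(-0.2)]
[-18.7, 0.9, 35.2, np.float64(-0.2)]
clock: 50.15
eef_pos: [0.6266, 0.1752, 0.1396]
tool_rot: [0.036, 0.997, 0.028, -0.059]
ft_force: [0.6, -0.0, 0.4]
grip_width: 0.0268
t 50.15 p [626.6 175.2 139.6] jaw 85.6 j6 0.3 F [ 0.6 -0.   0.4] w 26.8
total tool shift [-11.   -4.7  53.5] turn 0.1 rows 1
[-11.0, -4.7, 53.5, np.float64(0.1)]
t 50.15 p [626.6 175.2 139.6] R [[-0.99, 0.076, -0.116], [0.069, 0.996, 0.06], [0.12, 0.052, -0.991]] w 26.8 F [ 0.6 -0.   0.4]
```

View pics/w39.png

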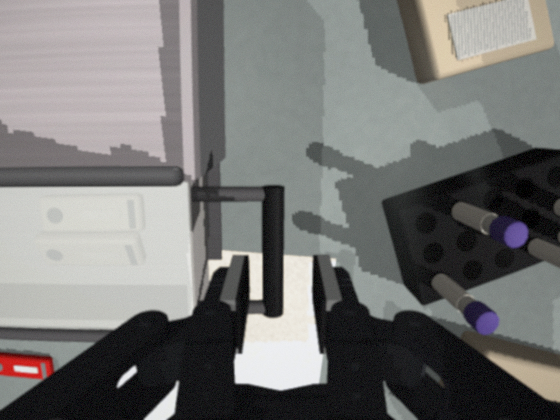

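Run:
```python
from h import *
w=np.load("w39.npy",allow_pickle=True).item(); 
print([np.round(atz(w,p,.137)[:2]*1000,1) for p in [(273,188),(273,314),(273,250),(193,200)]])
P=atz(w,(273,251),.137)*1000
R=Rot.from_quat(w["o"]["tool_rot"]).as_matrix(); e=w["o"]["eef_pos"]*1000
t=np.array([P[0],P[1],133])+50*R[:,2]; print("tcp",t,R.T@(t-e))
```

```text
[array([600.2, 172.7]), array([670.3, 167.1]), array([633.3, 170. ]), array([602.9, 131.4])]
tcp [628.0301212  172.99793903  83.42771345] [-8.29443139 -4.98376788 55.44020078]
```

```bash
python3 -m crank '[[[-5,-5,8,0,175],[-4,0,8,0,175],[0,0,8,0,175],[0,0,0,0,175],[0,0,0,0,175]]]'
python3 - <<'E'
from h import *
pose(); w=cam("wrist"); cv2.imwrite("pics/w40.png",w["img"]); np.save("w40.npy",w,allow_pickle=True)
P=np.array([635.3,170,133.]); R=Rot.from_quat(w["o"]["tool_rot"]).as_matrix(); e=w["o"]["eef_pos"]*1000
t=P+50*R[:,2]; print("tcp",t,R.T@(t-e))
E
```

```text
clock: 50.82
eef_pos: [0.6337, 0.1711, 0.1164]
tool_rot: [0.036, 0.997, 0.029, -0.056]
ft_force: [-0.4, 0.4, 0.7]
grip_width: 0.0271
t 50.83 p [633.7 171.1 116.4] R [[-0.991, 0.076, -0.111], [0.069, 0.996, 0.061], [0.115, 0.053, -0.992]] w 27.1 F [-0.4  0.4  0.7]
tcp [629.77249155 173.07059247  83.40143034] [ 0.2784628  -0.09462006 33.33524275]
```

View pics/w40.png

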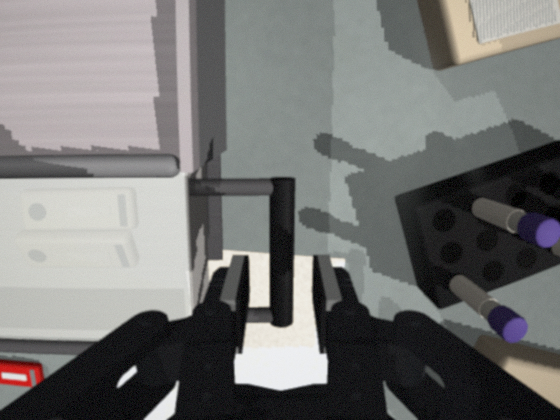

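Aligned, bar between the fingers. Going down the remaining 33 mm and closing.

```bash
python3 -m crank '[[[0,0,12,0,175],[0,0,12,0,175],[0,0,8,0,175],[0,0,0,0,175]]]'; python3 -m crank '[[[0,0,0,0,200],[0,0,0,0,240],[0,0,0,0,240],[0,0,0,0,240]]]'
python3 - <<'E'
from h import *
pose(); w=cam("wrist"); cv2.imwrite("pics/w41.png",w["img"])
E
```

```text
clock: 51.38
eef_pos: [0.6293, 0.1732, 0.0818]
tool_rot: [0.036, 0.997, 0.029, -0.057]
ft_force: [0.2, 0.5, -0.1]
grip_width: 0.0267
clock: 51.88
eef_pos: [0.6293, 0.1737, 0.082]
tool_rot: [0.036, 0.997, 0.029, -0.057]
ft_force: [0.0, 0.4, -1.1]
grip_width: 0.0098
t 51.88 p [629.3 173.7  82. ] R [[-0.991, 0.075, -0.112], [0.069, 0.996, 0.062], [0.116, 0.054, -0.992]] w 9.8 F [ 0.   0.4 -1.1]
```

View pics/w41.png

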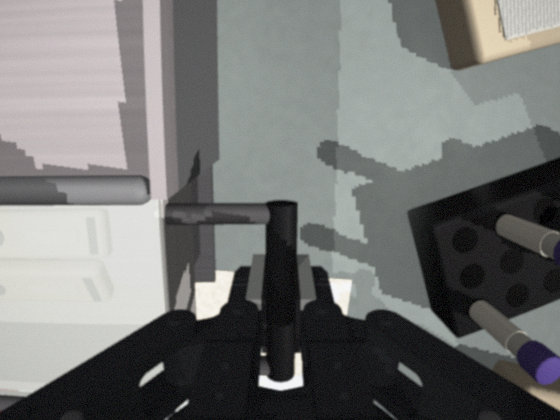

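```bash
python3 -m crank '[[[2,-2,-16,0,240],[2,-3,-16,0,240],[2,-4,-16,0,240],[2,-4,-16,0,240],[0,0,0,0,240]]]'; python3 go.py 628 157 143
```

```text
clock: 52.55
eef_pos: [0.6279, 0.1563, 0.1503]
tool_rot: [0.037, 0.997, 0.03, -0.057]
ft_force: [0.7, 1.6, -3.6]
grip_width: 0.0096
t 52.55 p [627.9 156.3 150.3] jaw 85.6 j6 0.27 F [ 0.7  1.6 -3.6] w 9.6
total tool shift [-0.9  0.3  7.3] turn 0 rows 1
[-0.9, 0.3, 7.3, 0.0]
```

```bash
python3 -m crank '[[[2,-6,-15,0,240],[2,-6,-15,0,240],[2,-7,-14,0,240],[0,0,0,0,240]]]'
python3 - <<'E'
from h import *
pose(); s=cam("side"); crop(s,"s42",210,170,350,350,4)
E
```

```text
clock: 53.05
eef_pos: [0.6263, 0.1357, 0.1956]
tool_rot: [0.036, 0.997, 0.031, -0.056]
ft_force: [0.5, 1.5, -3.4]
grip_width: 0.0098
t 53.05 p [626.3 135.7 195.6] R [[-0.991, 0.075, -0.109], [0.068, 0.995, 0.067], [0.113, 0.059, -0.992]] w 9.8 F [ 0.5  1.5 -3.4]
```

View pics/s42.png

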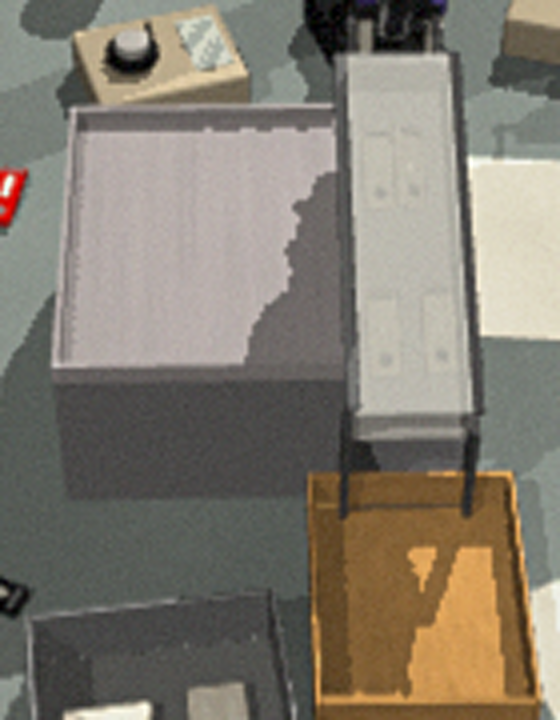

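```bash
python3 -m crank '[[[1,-5,-9,0,240],[1,-5,-9,0,240],[1,-5,-9,0,240],[1,-6,-9,0,240],[0,0,0,0,240],[0,0,0,0,240]]]'
python3 - <<'E'
from h import *
s=cam("side"); crop(s,"s43",210,170,350,350,4)
E
```

```text
clock: 53.85
eef_pos: [0.6243, 0.1141, 0.2299]
tool_rot: [0.035, 0.997, 0.033, -0.057]
ft_force: [1.7, 3.1, -2.7]
grip_width: 0.01
```

View pics/s43.png

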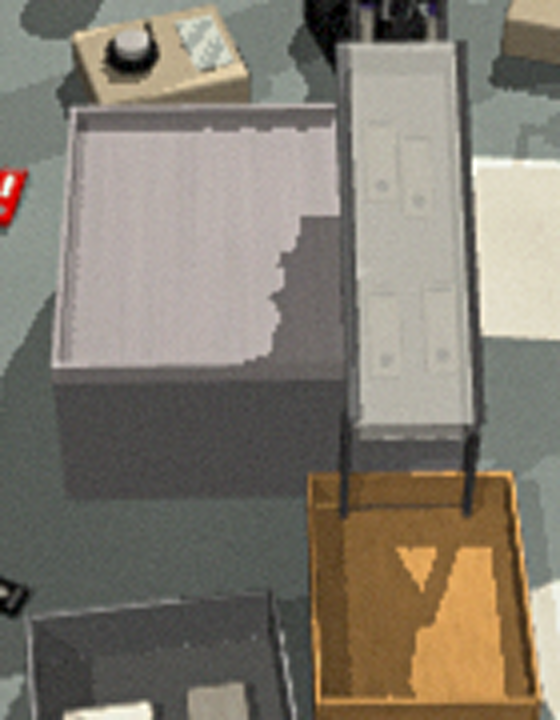

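```bash
python3 -m crank '[[[1,-6,-9,0,240],[1,-6,-9,0,240],[0,0,0,0,240],[0,0,0,0,240],[0,0,0,0,240]]]'
python3 - <<'E'
from h import *
s=cam("side"); crop(s,"s44",210,170,350,350,4)
E
```

```text
clock: 54.52
eef_pos: [0.6231, 0.101, 0.2468]
tool_rot: [0.035, 0.997, 0.033, -0.058]
ft_force: [1.0, 1.9, -1.8]
grip_width: 0.0099
```

View pics/s44.png

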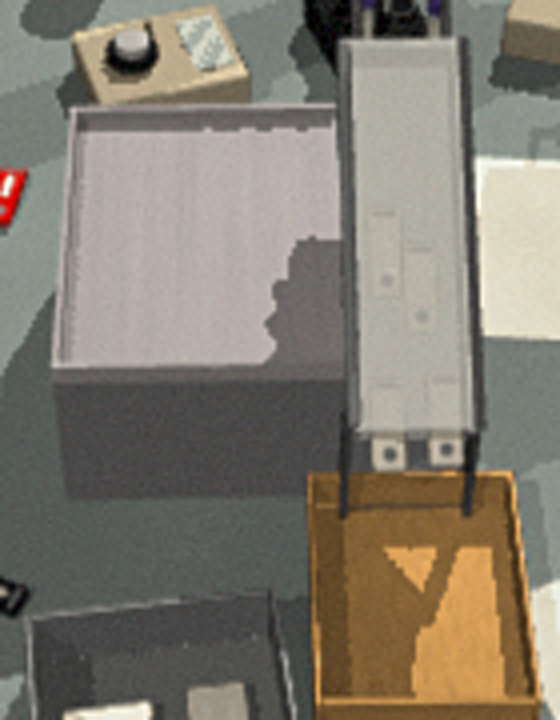

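All four are sliding toward the spout. I'll hold here.

```bash
python3 -m crank '[[[0,0,0,0,240],[0,0,0,0,240],[0,0,0,0,240],[0,0,0,0,240],[0,0,0,0,240],[0,0,0,0,240],[0,0,0,0,240],[0,0,0,0,240]]]'
python3 - <<'E'
from h import *
s=cam("side"); crop(s,"s45",210,170,350,350,4)
E
```

```text
clock: 55.58
eef_pos: [0.6232, 0.1011, 0.2467]
tool_rot: [0.035, 0.997, 0.033, -0.058]
ft_force: [0.2, 2.3, -1.5]
grip_width: 0.0096
```

View pics/s45.png

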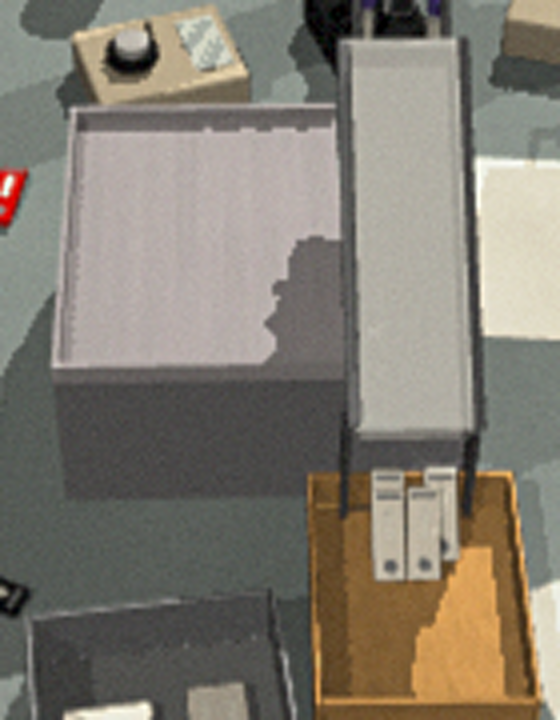

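Run:
```python
from h import *
s=cam("side"); crop(s,"s46",280,270,350,350,9); c=cam("scene"); crop(c,"c46",150,130,250,230,7)
for uv in [(300+7,300),(316,305),(320,292),(307,292)]: print(uv,dep(s,uv))
```

```text
(307, 300) [ 0.59198967 -0.18800237  0.03826417]
(316, 305) [ 0.61636163 -0.20136624  0.02910136]
(320, 292) [ 0.63225812 -0.16964724  0.04596823]
(307, 292) [ 0.59442257 -0.16845949  0.0496604 ]
```

View pics/s46.png

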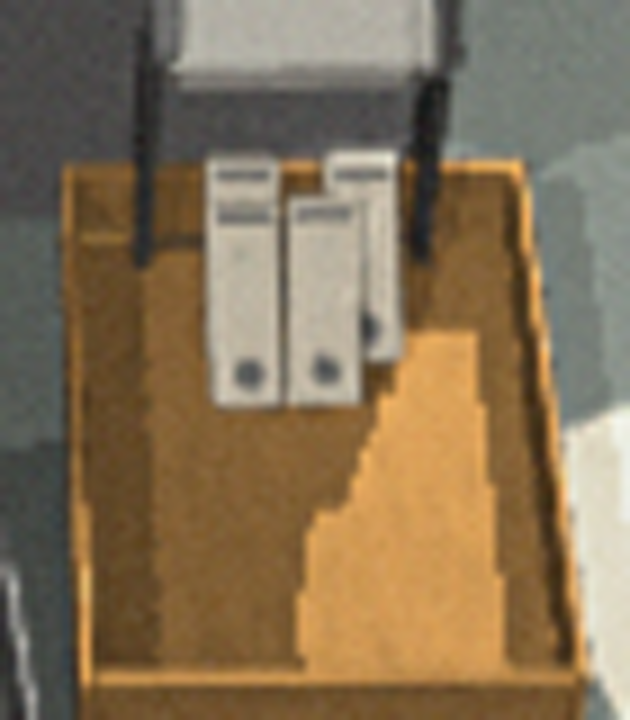

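View pics/c46.png

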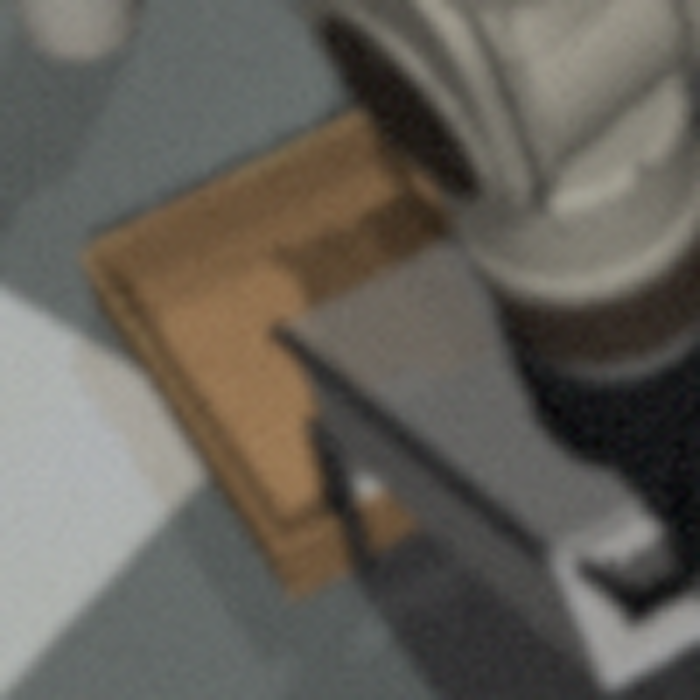

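Four are in the kit box: a stacked pair on the left, one in the middle and one on the right, some leaning on its wall. Now lowering the trough along the same arc.

```bash
python3 -m crank '[[[-1,6,9,0,240],[-1,6,9,0,240],[-1,6,9,0,240],[-1,5,9,0,240],[-1,5,9,0,240],[-1,5,9,0,240],[-2,6,15,0,240],[0,0,0,0,240]]]'; python3 go.py 629 150.5 140
```

```text
clock: 56.72
eef_pos: [0.6271, 0.1466, 0.174]
tool_rot: [0.034, 0.997, 0.031, -0.057]
ft_force: [3.2, 2.5, -1.4]
grip_width: 0.0097
t 56.73 p [627.1 146.6 174. ] jaw 85.9 j6 0.25 F [ 3.2  2.5 -1.4] w 9.7
total tool shift [-5.5  2.  33.8] turn 0 rows 1
[-5.5, 2.0, 33.8, 0.0]
```

```bash
python3 -m crank '[[[-2,6,14,0,240],[-2,5,14,0,240],[-2,4,14,0,240],[-2,3,14,0,240],[-2,2,12,0,240],[-1,2,9,0,240],[-1,1,6,0,240],[0,0,0,0,240]]]'; python3 go.py 629 173.5 82
```

```text
clock: 57.72
eef_pos: [0.6291, 0.1735, 0.0855]
tool_rot: [0.035, 0.997, 0.029, -0.059]
ft_force: [-0.1, 1.1, -2.8]
grip_width: 0.0098
t 57.73 p [629.1 173.5  85.5] jaw 85.8 j6 0.29 F [-0.1  1.1 -2.8] w 9.8
total tool shift [-0.3 -0.2  3.5] turn 0 rows 1
[-0.3, -0.2, 3.5, 0.0]
```

```bash
python3 -m crank '[[[0,0,3,0,240],[0,0,1,0,240],[0,0,0,0,240]]]'; python3 -m crank '[[[0,0,0,0,210],[0,0,0,0,180],[0,0,0,0,175],[0,0,0,0,175],[0,0,-15,0,175],[0,0,-30,0,175],[0,0,-50,0,175],[0,0,-50,0,175],[0,0,0,0,175]]]'
python3 - <<'E'
from h import *
pose(); s=cam("side"); crop(s,"s47",210,150,350,350,4); crop(s,"s48",280,270,350,350,9)
E
```

```text
clock: 58.1
eef_pos: [0.6293, 0.1736, 0.0853]
tool_rot: [0.035, 0.997, 0.029, -0.057]
ft_force: [-1.3, -0.4, -0.6]
grip_width: 0.0097
clock: 59.22
eef_pos: [0.647, 0.1642, 0.2367]
tool_rot: [0.035, 0.997, 0.031, -0.055]
ft_force: [-0.3, 0.1, 0.1]
grip_width: 0.0271
t 59.23 p [647.  164.2 236.7] R [[-0.991, 0.073, -0.108], [0.066, 0.996, 0.065], [0.112, 0.057, -0.992]] w 27.1 F [-0.3  0.1  0.1]
```

View pics/s47.png

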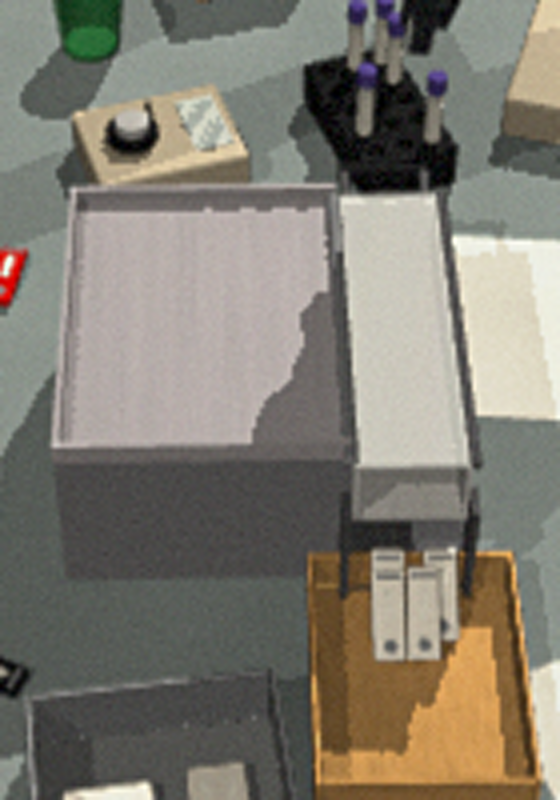

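View pics/s48.png

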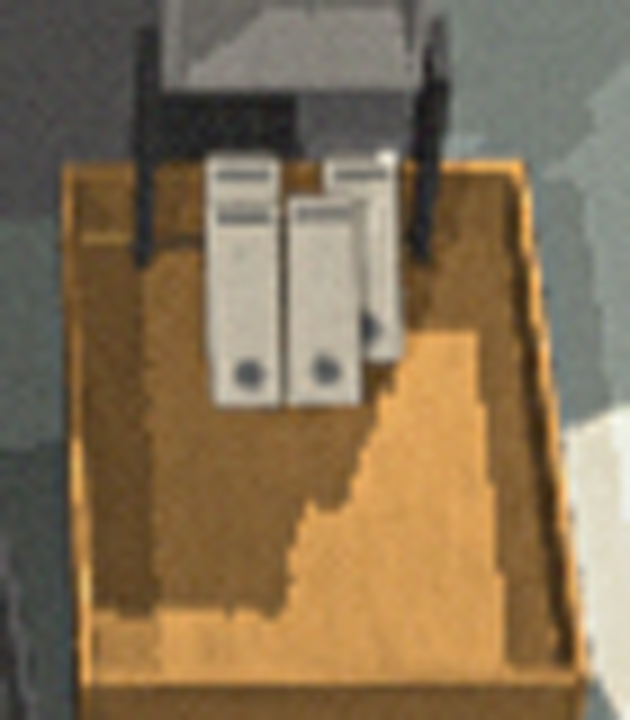

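Lid shut, trough down, button up, four narrows in the kit box. I'll take a closer look at how they lie in the box.

```bash
python3 go.py 600 -290 255 85
```

```text
t 59.27 p [646.  164.2 234.2] jaw 85.8 j6 0.27 F [-0.2 -0.6 -0.7] w 26.8
total tool shift [  18.  -454.4  -44.5] turn 0.8 rows 8
[2.2, -56.8, -5.6, np.float64(0.1)]
[2.1, -56.8, -5.6, np.float64(0.1)]
[2.0, -56.8, -5.6, np.float64(0.1)]
[1.9, -56.8, -5.6, np.float64(0.1)]
[1.8, -56.8, -5.6, np.float64(0.1)]
[1.8, -56.8, -5.6, np.float64(0.1)]
[1.7, -56.8, -5.6, np.float64(0.1)]
[1.6, -56.8, -5.6, np.float64(0.1)]
```

```bash
python3 -m crank '[[[8,-48,-8,0,200],[8,-48,-8,0,200],[8,-48,-6,0,200],[8,-48,-6,0,200],[8,-48,-5,0,200],[8,-48,-5,0,200],[8,-48,-5,0,200],[8,-48,-5,0,200],[0,0,0,0,200],[0,0,0,0,200]]]'
python3 - <<'E'
from h import *
pose(); w=cam("wrist"); cv2.imwrite("pics/w50.png",w["img"]); np.save("w50.npy",w,allow_pickle=True)
E
```

```text
clock: 60.52
eef_pos: [0.5518, -0.2257, 0.2569]
tool_rot: [0.033, 0.997, 0.032, -0.068]
ft_force: [-1.0, -0.4, -0.8]
grip_width: 0.0182
t 60.52 p [ 551.8 -225.7  256.9] R [[-0.988, 0.07, -0.134], [0.062, 0.996, 0.068], [0.138, 0.059, -0.989]] w 18.2 F [-1.  -0.4 -0.8]
```

View pics/w50.png

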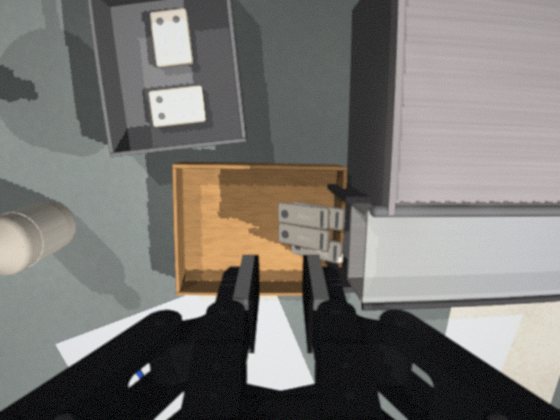

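Run:
```python
from h import *
w=np.load("w50.npy",allow_pickle=True).item(); crop(w,"w51",165,150,375,305,3.8)
for uv in [(282,213),(300,213),(315,214),(326,215),(332,215),(338,216),(341,216),(344,216),(285,235),(305,238),(322,240),(330,245),(334,250),(339,252),(345,200)]:
    print(uv,np.round(dep(w,uv)*1000,1))
```

```text
(282, 213) [ 589.1 -213.2   18.6]
(300, 213) [ 587.7 -193.6   32.8]
(315, 214) [ 587.8 -178.1   44.2]
(326, 215) [ 588.4 -167.1   51.1]
(332, 215) [ 590.1 -159.5   45.7]
(338, 216) [ 590.7 -153.8   50.4]
(341, 216) [ 590.6 -150.8   52. ]
(344, 216) [ 591.3 -147.1   50.2]
(285, 235) [ 615.5 -211.6   19.7]
(305, 238) [ 616.4 -190.    36.6]
(322, 240) [ 616.1 -172.9   51.1]
(330, 245) [ 624.3 -163.3   45.8]
(334, 250) [ 629.2 -159.8   50. ]
(339, 252) [ 631.6 -154.5   51.2]
(345, 200) [ 564.3 -156.4   99.3]
```

View pics/w51.png

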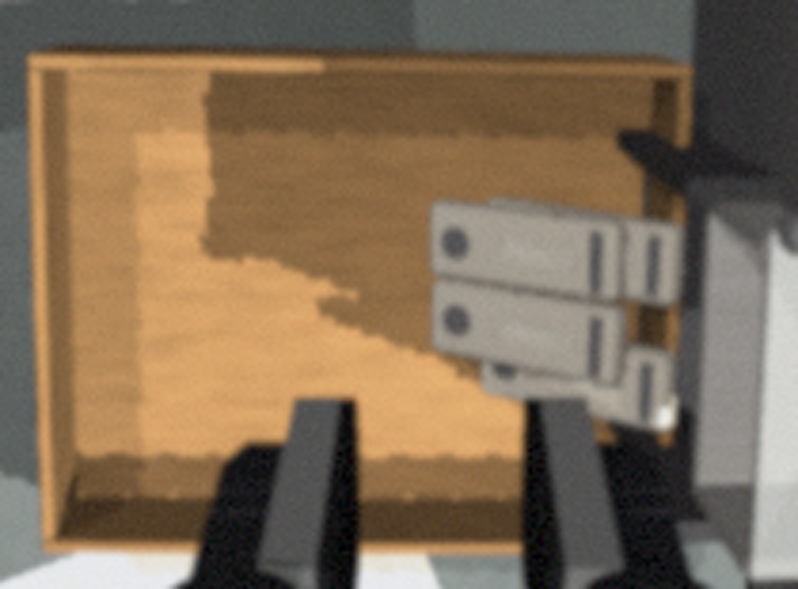

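Run:
```python
from h import *
s=cam("side"); crop(s,"s52",285,180,345,290,6)
for X in ([.598,.10,.145],[.588,-.02,.145],[.58,-.12,.145],[.64,.10,.143],[.62,-.12,.143],[.635,.170,.139]):
    p=proj(s,[X])[0]; print(X,np.round(p,1),np.round(dep(s,p),3))
```

```text
[0.598, 0.1, 0.145] [296.6 204.2] [0.598 0.1   0.145]
[0.588, -0.02, 0.145] [298.8 232. ] [ 0.588 -0.02   0.145]
[0.58, -0.12, 0.145] [301.  257.8] [ 0.554 -0.253  0.3  ]
[0.64, 0.1, 0.143] [309.8 203.8] [ 0.562 -0.272  0.491]
[0.62, -0.12, 0.143] [315.  257.2] [ 0.62  -0.119  0.142]
[0.635, 0.17, 0.139] [304.8 190.2] [ 0.553 -0.254  0.514]
```

View pics/s52.png

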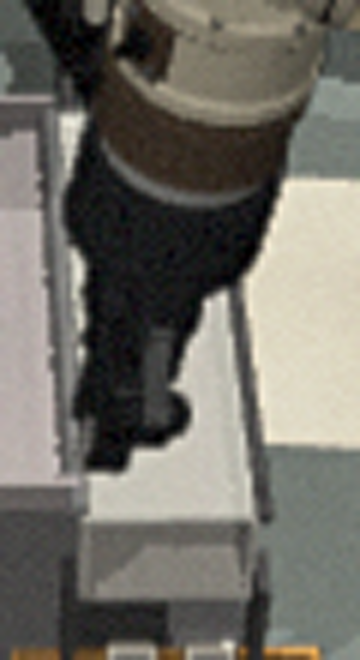

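Lid bar and plate read 142–145 mm at both ends of the trough, so the lid is shut and the trough is down. The robot is clear of everything. Handing in.

```bash
python3 -m crank '[[[0,0,-20,0,200],[0,0,0,0,200],[0,0,0,0,200]]]'
python3 - <<'E'
from h import *
w=cam("side"); crop(w,"s60",210,270,350,390,5); pose(); print(bot.job_done())
E
```

```text
clock: 61.0
eef_pos: [0.5556, -0.2224, 0.2759]
tool_rot: [0.03, 0.997, 0.032, -0.069]
ft_force: [0.0, 0.2, -0.2]
grip_width: 0.0187
t 61.05 p [ 555.6 -222.4  276.1] R [[-0.989, 0.063, -0.136], [0.055, 0.996, 0.068], [0.14, 0.06, -0.988]] w 18.4 F [0.3 0.  0.4]
the job is handed in; nothing more can be done
None
```

View pics/s60.png

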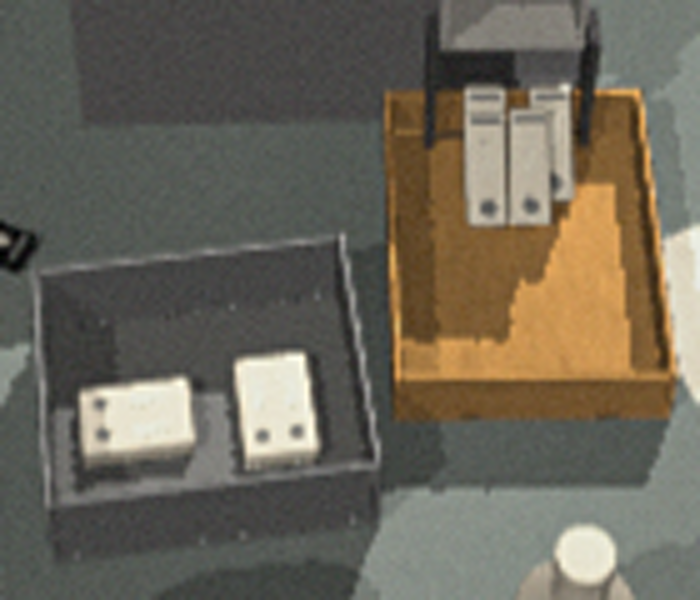

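The job is done and handed in at 61 s. All four narrow cassettes went into the trough, and both wide ones (one from the deck, one from the kit box) went into the stock bin. I then shut the lid and pressed the tally button to its stop. After that I tipped the trough to about 0.55–0.6 rad with the lid shut, and lowered it again.

**Last checks:**
- **Cassettes:** the last picture shows all four narrows in the kit box and both wides in the stock bin.
- **Lid and trough:** after the trough was lowered, depth readings put the lid 142–145 mm above the table near both ends of the trough, so it is shut and the trough is down.
- **Button:** it came back up after the press.
- **Bystanders:** I never reached for the tube rack, gel bottle or cup, and saw no change in them, but I didn't measure their positions.

**What was not perfect:**
- **Leaning cassettes:** the narrows lie in two layers. Two lean with their ends on the kit box rim under the spout, and the other two rest on top of them. All four centres are inside the box and below its rim.
- **First grasp:** it closed above the cassette, because the fingertips sit about 36–50 mm behind the reported TCP. I measured this in the images and corrected for it.
- **Tool tilt:** the tool drifted up to about 8° off vertical over the run; I allowed for it in each move.
- **Nudged cassette:** the first narrow shifted inside the trough while I was moving another, but stayed in.
- **Button press:** wrist force reached about 35 N at the button's stop, close to the 40 N limit for the arm or gripper body, though only the fingertips touched the button.

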